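# Take the nozzle off the docked hand vacuum

### The job

Switch the hand vacuum off by sliding its power switch fully back towards the tail, then take the nozzle off: push it home to unload its catch, hold its release button down and pull it straight out without lifting the vacuum out of its charging dock. Lay the nozzle gently in the porcelain tray, wholly inside the rim, and leave the things around undisturbed.

Things in the scene. Friction and masses are not known exactly. Their poses are not given: they have to be found in the camera images.
- socket (a point): Centre of the mouth face (62 wide, 48 high) at the upper end of the stick vacuum, which leans 34 deg nose-up in its dock. x: out along the vacuum, the way the nozzle comes off; y: level, to its left; z: square to it, up. Body 58 mm thick, 250 long, behind at -x. The nozzle's 36 mm spigot sits in it with 0.8 mm play; hooked by its catch, the collar's back face stands 4 mm off the mouth face.
- vacuum (a joint): How far (m) the vacuum has been drawn up out of its dock along its own axis; 0 = seated. It is only dropped in: a pull of about 12 N along its axis starts to draw it out, and it does not slide back by itself. Pushed downwards it is firm.
- switch_grip (a point): Centre of the thumb slide of the power switch on the vacuum's upper side: 22 mm along the vacuum, 18 wide, 13 high (from 32 to 45 mm above the vacuum's centre line). Axes as the socket's. In front of it lie 40 mm or more of clear body whose top is 32 mm or less above the centre line.
- power_switch (a joint): Position of the thumb slide (m): 0 = off, against the stop nearest the tail; grows towards the nose, up to 0.026 = full power. Moves with about 2.5 N of friction, stays where it is left; no click.
- nozzle: Crevice nozzle, 151 mm long, 56 wide, 44 high, about 0.1 kg. Origin at the centre of its collar (36 long, 44 wide, 40 high); x to the tip, y left, z up. In front of the collar is an 8 mm flange 56 wide, 44 high, behind it the 36 mm spigot (34 by 30). Clipped: origin at socket x 0.022; pushed home: 0.018; spigot clear: above 0.054. A rubber seal presses it outwards with 5 N (7 N at home).
- release_button (a joint): Travel (m) of the release button on the collar's right (-y) side: 0 = out, 0.0075 = flush with the collar; spring 4 N rising to 10 N. While the seal loads the hooked catch, the button stops after about 1 mm; it goes in only with the nozzle pushed at least 3 mm of its 4 mm home. Held flush, the nozzle pulls out freely; else the catch holds.
- button_face (a point): Centre of the button's face: 20 mm long, 22 high, at the collar's middle, 7.5 mm proud of its side when out; axes as the nozzle's. Between mouth face and flange a finger has 36 mm of room along the vacuum (flange and mouth stand 6 to 9 mm proud of the collar's sides, so a finger resting on one cannot press the button in). Collar over the button out: 51.5 mm; button flush: 44 mm.
- nozzle_tip (a point): The flat tip end of the nozzle (36 mm wide, 12 high), 97 mm ahead of its origin; axes as the nozzle's.
- nozzle_tail (a point): The end of the nozzle's spigot, 54 mm behind its origin; axes as the nozzle's.
- tray: White porcelain tray, 280 mm (x) by 180 mm (y), 22 mm high, walls and floor 8 mm thick, about 0.95 kg, loose. Origin under its centre. Inside: 264 by 164 mm, floor 8 mm above the table.
- dock: Black charging dock with a 200 by 104 mm foot, fixed to the table; holds the vacuum's tail. Origin under the middle of the foot, x (level) towards the vacuum's nose. The mouth's centre lies 95 mm ahead of and 188 mm above it.
- earbud_case: Hard-shell earbud case, 64 by 48 by 24 mm, white. A bystander: leave it alone.
- keyring: Steel keyring with two keys and a wooden fob, about 140 mm long, lying flat. A bystander: leave it alone.
- umbrella_handle: Black plastic crook handle of an umbrella, about 160 mm long, 24 mm thick, lying flat. A bystander: leave it alone.
There are look-alikes about, which are no part of the job. Several things look just like the dock: the one meant starts farthest to the robot's left.

How it is judged:
By the outcome, as a careful person would: the job done as asked, in the order asked, and still so for the second after the job is handed in, with the robot touching nothing.
It also fails if it takes over 67 s, if anything falls off the work surface, if the arm or the gripper's body presses on something with over 40 N, if the wrist force passes 120 N, or if a joint passes its speed limit or range.

### The arm

A 7-joint arm with a two-finger parallel gripper is mounted at the origin on the work surface. World frame = base frame: x ahead of the robot, y to its left, z up, the work surface at z = 0. Lengths are in m, angles in rad, forces in N, time in s.
With the tool pointing down it reaches from about 0.4 to 0.85 m from the base axis. Payload 10.4 kg.
Tool frame: the origin (TCP) lies between the finger pads; the fingertips stand 25 mm ahead of it and the grasp point (between the pads) lies 6 mm ahead of it; x points along the fingers, y is the direction in which the jaws open and shut, and the axes are right-handed (so a half turn about x gives the same grasp; the last joint's range is limited). The gripper opens to 87 mm and grips with 3 to 60 N. Pads are 19 mm wide; open, the fingers measure 117 mm over their backs; the gripper's body (75 mm by 190 mm) begins 51 mm behind the grasp point.
Start: joints at [-1.205, 0.332, -0.065, 1.46, 0.022, 1.35, -0.088], TCP at [0.237, 0.578, 0.248] pointing down, gripper open.
Joint ranges: [-2.6, 2.6], [-0.5, 2.12], [-1.47, 1.34], [0.16, 2.42], [-1.27, 4.41], [0.06, 2.06], [-2.6, 2.6]. Speed limits (rad/s): [2.22, 2.22, 2.79, 2.79, 3.14, 3.14, 3.14].

### API

Orientations are given as a unit quaternion [x, y, z, w].
In Python, from bench import r gives the robot as it stands.
- The arm moves only by the shell command python3 -m pendant 'ROWS' [FORCE]. ROWS is JSON, a list of rows, each an object with "translation": the shift along the world's x, y, z in cm, a list of three; "angular": the turn, a rotation vector about the world's x, y, z in degrees, a list of three; "hand": the opening, from -1 (shut) to 1 (fully open). In form: [{"translation": [dx, dy, dz], "angular": [wx, wy, wz], "hand": hand}, ...]. A call has 1 to 20 rows; each row shifts and turns the commanded pose from where the row before left it; what a row does not reach is not made up. A row lasts 1/10 s, in which the tool goes at most 50 mm and 8.59 degrees, less where a joint would pass 70% of its speed; a pose out of reach is approached as far as the arm can. A call is refused whole if a number of a shift passes 5 or a number of a turn 8.59, either way. A call with a gripper value outside its range is refused whole. The fingers move at their own pace and stop on an object; FORCE is the grip in N (left out, the last holds). Time passes only in rows, so rows that do not move let the fingers close. It gives the time, the measured TCP pose, the force and the opening at its end, in the units of the state.
- r.read_state(): the state, without advancing time (a new reading comes with each control period).
- r.camera(name): name is "scene" or "top" or "wrist"; returns the picture (480x640x3 uint8, red, green, blue); there is no depth.
- r.camera_info(name): a dict with "fx", "fy", "cx", "cy" (pixels), "rvec" (rotation vector, rad) and "tvec" (3), from world to camera coordinates, as OpenCV has them; the wrist camera has in their place "mount" (4x4, takes a point from camera to tool coordinates, whose origin is the TCP and whose axes are the tool frame's). Camera axes: x right, y down, z forward; pixel columns grow to the right and rows downward; lengths in m; the calibration is good to about 2 mm. A picture is of the moment at which its call begins: read the wrist's pose just before it. camera_info takes no time and is no camera call.
- r.close_job(): hands the job in, once; it reports no verdict.
Trained networks look in the newest picture that a camera, given by its name, has taken for a name from the list of things; names that differ only in an ending like _2 or _b are one class to them, and where a whole thing is asked for, a point or a joint stands for the part that bears it (a point fixed in the world has none). Each returns a list of dicts, best first, with "confidence" (0 to 1); they miss things now and then, are a little off and sometimes report something else, mostly with a low value. They report only what shows in the picture. A call takes as long as a camera call. They do not tell look-alikes from the thing itself.
- r.find_in(camera, name): "point" ([row, column] in pixels, amid what is visible of it).
- r.mark_of(camera, name): "point" ([row, column] in pixels: a listed point, or the origin of a listed thing).
The state is a dict: "time": time; "joint_positions": joint angles; "joint_vel": joint speeds; "joint_torque": joint torques, N m; "ee_pos": TCP position; "eef_rot": TCP orientation; "ft_force": force on the tool from outside, world axes, zero at the start; "torque": the same for the moment, N m; "width": finger opening in m.
Only numpy, scipy, OpenCV 4.12 (cv2) and the standard library are available. Lean on these libraries where they do the work, as an engineer would, in place of code of your own. Each camera call takes 0.05 s, during which the arm holds its last target.

## Working session

There is one attempt and no reset: what is moved stays moved. The work goes in short steps, Python scripts to look and compute and a shell command to move; the robot and the scene stay as the last step left them, time stands still between calls to the robot, and variables do not carry over. Pictures are saved under pics/ and viewed, and the job is handed in when it is done.

```bash
ls; mkdir -p pics; python3 - <<'E'
from bench import r
import cv2,numpy as np
s=r.read_state();print(s)
for c in ["scene","top","wrist"]:
    im=r.camera(c);cv2.imwrite(f"pics/{c}0.png",im[:,:,::-1]);print(c,r.camera_info(c))
    for n in ["dock","socket","switch_grip","button_face","nozzle_tip","nozzle","tray"]:
        print(n,[(np.round(d["point"]).tolist(),round(d["confidence"],2)) for d in r.mark_of(c,n)])
E
```

```text
pics
{'time': 0.0, 'joint_positions': array([-1.20458609,  0.33290836, -0.06468249,  1.4609051 ,  0.0216076 ,
        1.34989104, -0.08851735]), 'joint_vel': array([-0.00108722, -0.0007834 ,  0.00072706,  0.00061576,  0.00142282,
        0.00040207, -0.00138254]), 'joint_torque': array([-1.95089800e-03, -6.23261976e+01,  2.32082012e-02, -3.89903641e+01,
       -6.15664618e-02,  3.97323340e-02,  1.65340803e-04]), 'ee_pos': array([0.23681801, 0.57803525, 0.24674838]), 'eef_rot': array([ 0.13610928,  0.69385594, -0.13710085,  0.69371576]), 'ft_force': array([-0.37171139, -0.1892443 ,  0.85749485]), 'torque': array([-0.01534051, -0.04173126,  0.0152651 ]), 'width': 0.08707259090745055}
scene {'fx': 483.57865678938884, 'fy': 483.57865678938884, 'cx': 317.8528751759459, 'cy': 237.12352695232673, 'rvec': array([ 1.71422355,  1.84140044, -0.74713402]), 'tvec': array([-0.01619179, -0.25527116,  1.6939566 ])}
dock [([290.0, 330.0], 0.9), ([194.0, 212.0], 0.6), ([261.0, 355.0], 0.37)]
socket [([259.0, 370.0], 0.62), ([158.0, 223.0], 0.56), ([378.0, 296.0], 0.24)]
switch_grip [([155.0, 192.0], 0
[... 617 characters left out ...]
4), ([188.0, 253.0], 0.4)]
button_face [([174.0, 260.0], 0.46)]
nozzle_tip [([165.0, 224.0], 0.58)]
nozzle [([188.0, 251.0], 0.77)]
tray [([230.0, 427.0], 0.72)]
wrist {'fx': 375.6271300414471, 'fy': 375.6271300414471, 'cx': 317.6504984307085, 'cy': 235.41223499323527, 'mount': array([[ 6.35732522e-04, -2.94267067e-01,  9.55723019e-01,
        -1.37704795e-01],
       [ 9.99998804e-01, -1.16019081e-03, -1.02240680e-03,
         2.29418485e-04],
       [ 1.40968172e-03,  9.55722526e-01,  2.94265978e-01,
        -8.06572887e-02],
       [ 0.00000000e+00,  0.00000000e+00,  0.00000000e+00,
         1.00000000e+00]])}
dock []
socket []
switch_grip []
button_face []
nozzle_tip []
nozzle []
tray []
```

View pics/scene0.png

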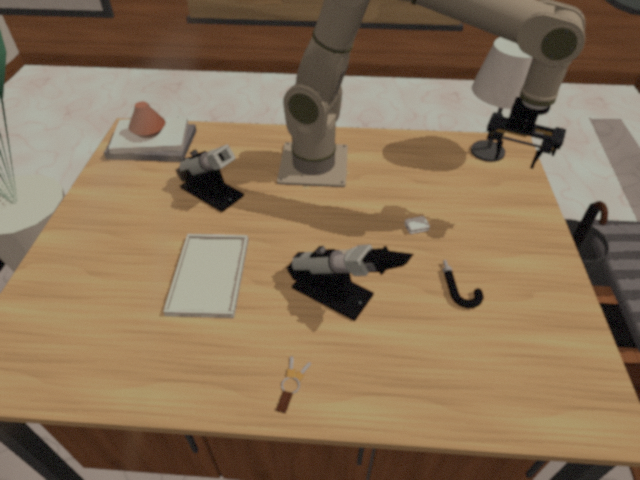

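View pics/top0.png

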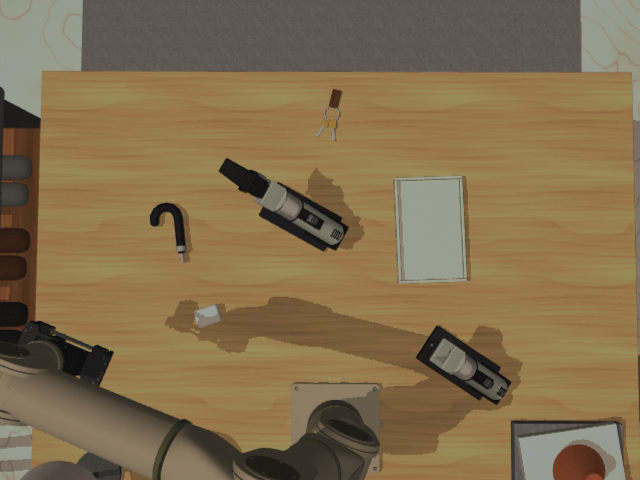

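View pics/wrist0.png

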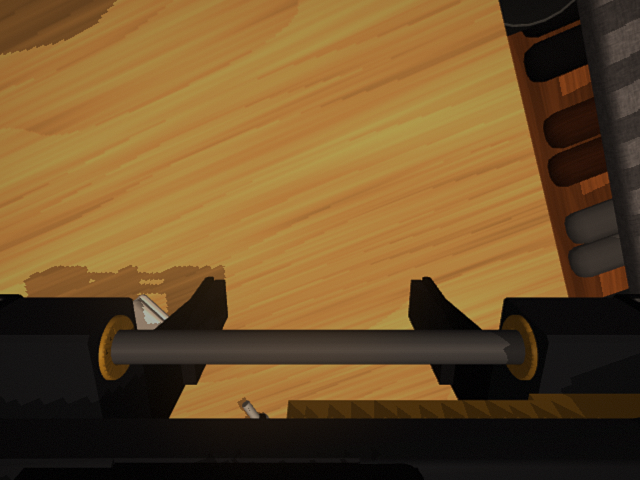

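```bash
cat > h.py <<'E'
import numpy as np,cv2
from scipy.spatial.transform import Rotation as R
from bench import r
def proj(c,P):
    i=r.camera_info(c);K=np.array([[i["fx"],0,i["cx"]],[0,i["fy"],i["cy"]],[0,0,1]])
    p,_=cv2.projectPoints(np.atleast_2d(P).astype(float),i["rvec"],i["tvec"],K,None);return p[:,0]
def frame(x,y,psi):
    t=np.radians(34);c,s=np.cos(psi),np.sin(psi)
    ax=np.array([np.cos(t)*c,np.cos(t)*s,np.sin(t)]);ay=np.array([-s,c,0.]);az=np.cross(ax,ay)
    return np.array([x+.095*c,y+.095*s,.188]),np.stack([ax,ay,az],1)
def projw(P,s,i=None):
    i=i or r.camera_info("wrist");M=i["mount"];Rt=R.from_quat(s["eef_rot"]).as_matrix()
    pt=(np.atleast_2d(P)-s["ee_pos"])@Rt; pc=(pt-M[:3,3])@M[:3,:3]
    return np.stack([i["fx"]*pc[:,0]/pc[:,2]+i["cx"],i["fy"]*pc[:,1]/pc[:,2]+i["cy"]],1)
E
python3 - <<'E'
import cv2
for n,(a,b,c,d) in {"top":(140,290,200,360),"scene":(220,330,270,430)}.items():
    im=cv2.imread(f"pics/{n}0.png")[a:b,c:d];cv2.imwrite(f"pics/{n}0z.png",cv2.resize(im,None,fx=5,fy=5,interpolation=cv2.INTER_CUBIC))
E
```

```text
(no output)
```

View pics/top0z.png

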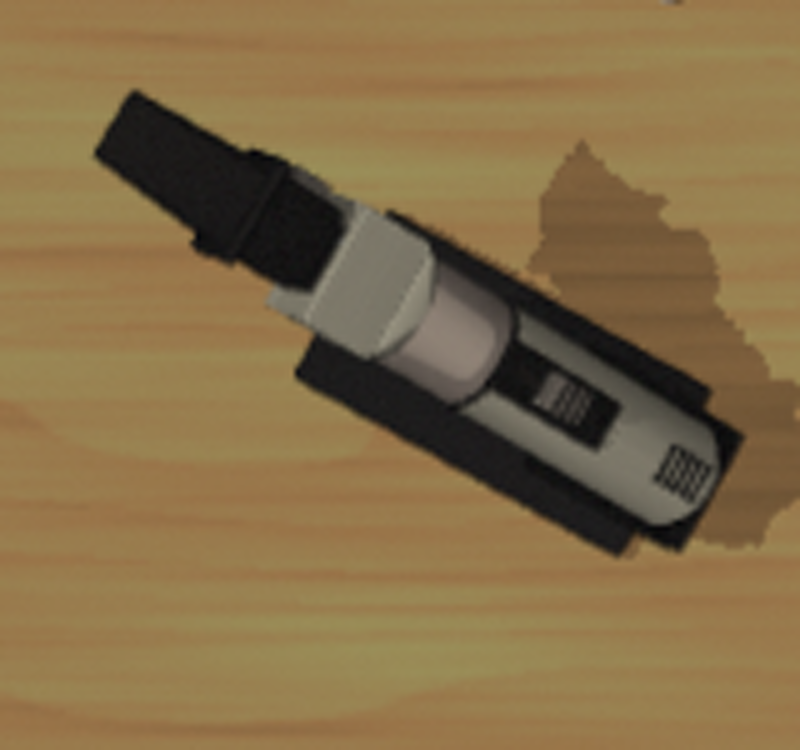

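View pics/scene0z.png

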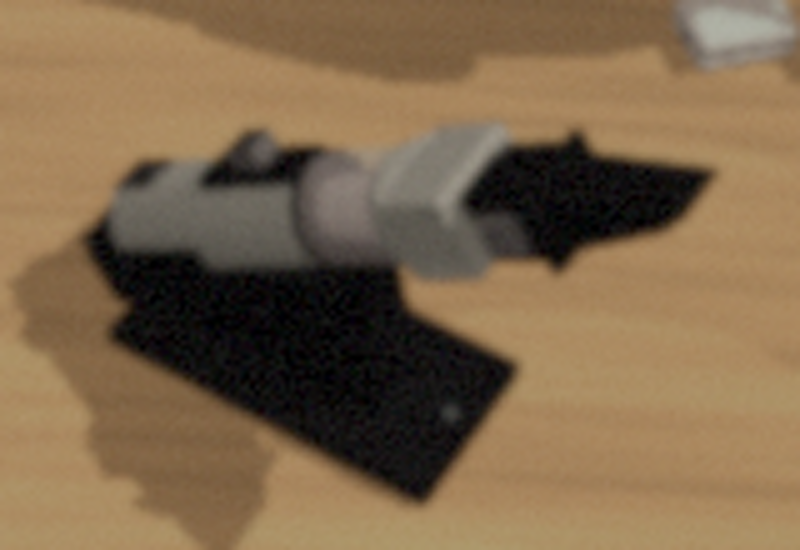

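```bash
cat >> h.py <<'E'
def T(u,v): return (u/5+200,v/5+140)
def S(u,v): return (u/5+270,v/5+220)
E
python3 - <<'E'
from h import *
from scipy.optimize import least_squares
foot={'fl':(.1,.052),'fr':(.1,-.052),'bl':(-.1,.052),'br':(-.1,-.052)}
F=[("top",'fl',T(299,374)),("top",'bl',T(620,556)),("top",'fr',T(388,211)),("top",'br',T(709,388)),("scene",'br',S(112,335)),("scene",'fr',S(422,502)),("scene",'fl',S(519,368))]
# vacuum-frame pts
V=[("top",(.119,-.018,.006),T(133,90)),("top",(.119,.018,.006),T(95,153)),
("top",(.044,.028,.022),T(195,240)),("top",(.044,-.028,.022),T(258,150)),
("top",(0,.031,.024),T(310,318)),("top",(0,-.031,.024),T(372,205)),("scene",(0,-.031,.024),S(470,205)),("scene",(0,.031,.024),S(508,125))]
SW=[("top",T(565,398)),("scene",S(258,140))]
def res(p,full=False):
    x,y,psi,sw=p;o,A=frame(x,y,psi);c,s=np.cos(psi),np.sin(psi);out=[]
    for cam,k,px in F:
        a,b=foot[k];out.append(proj(cam,[x+a*c-b*s,y+a*s+b*c,.0])[0]-px)
    for cam,q,px in V: out.append(proj(cam,o+A@np.array(q))[0]-px)
    for cam,px in SW: out.append(proj(cam,o+A@np.array([sw,0,.045]))[0]-px)
    return np.array(out) if full else np.ravel(out)
f=least_squares(res,[.53,.04,1.0,-.1],loss="soft_l1")
print(f.x,np.degrees(f.x[2]));print(res(f.x,True).round(1).tolist())
E
```

```text
[ 0.55321611  0.09524462  1.05359063 -0.13312857] 60.36629617892421
[[-2.1, -0.4], [-1.4, 0.3], [-0.5, -1.4], [0.1, 0.1], [-1.4, 0.5], [-0.0, 1.4], [0.4, 1.1], [-0.2, -0.4], [-0.7, 0.9], [6.2, 4.6], [5.8, 1.4], [-2.2, -0.7], [-1.3, -1.1], [-7.0, -1.2], [-1.2, -1.6], [-0.7, -0.3], [-1.6, -1.1]]
```

```bash
python3 - <<'E'
from h import *
from scipy.optimize import least_squares
foot={'fl':(.1,.052),'fr':(.1,-.052),'bl':(-.1,.052),'br':(-.1,-.052)}
F=[("top",'fl',T(299,374)),("top",'bl',T(620,556)),("top",'br',T(709,388)),("scene",'br',S(112,335)),("scene",'fr',S(422,502)),("scene",'fl',S(519,368))]
V=[("top",(.048,.028,-.022),T(195,240)),("top",(.048,.028,.022),T(232,262)),("top",(.048,-.028,.022),T(285,160)),("top",(.048,-.028,-.022),T(255,150)),
("top",(0,.031,.024),T(310,318)),("top",(0,-.031,.024),T(372,205)),("top",(0,.031,-.024),T(268,300))]
SW=[("top",T(565,398)),("scene",S(258,140))]
for h in (0,.006,.012):
  def res(p,full=False):
    x,y,psi,sw,ds,dt=*p[:4],p[4:6],p[6:8];o,A=frame(x,y,psi);c,s=np.cos(psi),np.sin(psi);out=[]
    D={"scene":ds,"top":dt}
    for cam,k,px in F:
        a,b=foot[k];out.append(proj(cam,[x+a*c-b*s,y+a*s+b*c,h])[0]-px+D[cam])
    for cam,q,px in V: out.append(proj(cam,o+A@np.array(q))[0]-px+D[cam])
    for cam,px in SW: out.append(proj(cam,o+A@np.array([sw,0,.045]))[0]-px+D[cam])
    if full: return np.array(out)
    return np.r_[np.ravel(out),p[4:]/.7]
  f=least_squares(res,[.55,.095,1.05,-.13,0,0,0,0],loss="soft_l1")
  print(h,f.cost,f.x.round(4),np.degrees(f.x[2]));print(res(f.x,True).round(1).tolist())
o,A=frame(*f.x[:3]);print(o,A)
# tray
i=r.camera_info("top")
Rm=cv2.Rodrigues(i["rvec"])[0];C=-Rm.T@i["tvec"]
for px in [(394,177),(466,176),(468,281),(400,283)]:
    d=Rm.T@np.array([(px[0]-i["cx"])/i["fx"],(px[1]-i["cy"])/i["fy"],1]);print((C+d*(.022-C[2])/d[2]).round(3))
E
```

```text
0 7.8262653145071654 [ 0.5514  0.0924  1.0583 -0.1289  0.8986 -0.0177  0.5818 -0.1649] 60.63862863889818
[[-0.5, 0.3], [0.4, 0.7], [1.7, 0.5], [-1.5, 0.0], [-0.0, 0.6], [0.3, 0.3], [-0.6, 1.4], [-0.9, 0.3], [0.7, -0.6], [-0.8, -1.3], [-0.5, 0.1], [0.4, -0.4], [-0.2, -0.1], [-0.2, -0.6], [-0.7, -1.8]]
0.006 7.633956679573913 [ 0.5524  0.0924  1.0586 -0.1288  0.8083  0.5917  0.6048  0.2056] 60.65562760484873
[[-0.7, 0.1], [0.4, 0.7], [1.8, 0.3], [-1.7, -0.4], [0.0, 0.2], [0.4, -0.1], [-0.6, 1.4], [-0.9, 0.2], [0.7, -0.7], [-0.8, -1.3], [-0.5, 0.1], [0.4, -0.5], [-0.2, -0.1], [-0.2, -0.6], [-0.7, -0.9]]Traceback (most recent call last):
  File "<stdin>", line 18, in <module>
    return func(*args, **kwargs)
    result = trf(vector_fun.fun, vector_fun.jac, x0, f0, J0, lb, ub, ftol, xtol,
                 gtol, max_nfev, x_scale, loss_function, tr_solver,
                 tr_options.copy(), verbose, callback=callback_wrapped)
    return trf_no_bounds(
        fun, jac, x0, f0, J0, ftol, xtol, gtol, max_nfev, x_scale,
        loss_function, tr_solver, tr_options, verbose, callback=callback
[... 554 characters left out ...]
                        ^^^^^^^^^^^^^^^^^^^^^^
                             mf)
                             ^^^
    df = [f_eval - f0 for f_eval in f_evals]
                                    ^^^^^^^
    f = np.atleast_1d(self.fun(x, *self.args, **self.kwargs))
                      ~~~~~~~~^^^^^^^^^^^^^^^^^^^^^^^^^^^^^^
    return np.atleast_1d(self.fun(x))
                         ~~~~~~~~^^^
    return self.f(x, *self.args, **self.kwargs)
           ~~~~~~^^^^^^^^^^^^^^^^^^^^^^^^^^^^^^
  File "<stdin>", line 15, in res
  File "h.py", line 5, in proj
    i=r.camera_info(c);K=np.array([[i["fx"],0,i["cx"]],[0,i["fy"],i["cy"]],[0,0,1]])
ValueError: time passes only in moves, steps and waits
```

```bash
cat >> h.py <<'E'
PSI=np.radians(60.65); O,A=frame(.552,.0925,PSI)
Rg=np.stack([-A[:,2],0*A[:,0],A[:,0]],1)  # tool x=-az ; filled below
def goalR(sign):
    x=-A[:,2];y=sign*A[:,1];return np.stack([x,y,np.cross(x,y)],1)
def vec(s,Rgoal): return np.degrees((R.from_matrix(Rgoal)*R.from_quat(s["eef_rot"]).inv()).as_rotvec())
E
python3 - <<'E'
from h import *
s=r.read_state();print(R.from_quat(s["eef_rot"]).as_matrix().round(3));print(O,A.round(3))
for g in (1,-1):print(vec(s,goalR(g)))
i=r.camera_info("top")
Rm=cv2.Rodrigues(i["rvec"])[0];C=-Rm.T@i["tvec"]
for px in [(394,177),(466,176),(468,281),(400,283)]:
    d=Rm.T@np.array([(px[0]-i["cx"])/i["fx"],(px[1]-i["cy"])/i["fy"],1]);print((C+d*(.022-C[2])/d[2]).round(3))
# target TCP for viewing: grasp above
for q in [(-.1,0,.25),(-.1,0,.12)]: print(O+A@np.array(q))
E
```

```text
[[ 0.     0.379  0.925]
 [ 0.     0.925 -0.379]
 [-1.     0.    -0.   ]]
[0.59856361 0.17530598 0.188     ] [[ 0.406 -0.872 -0.274]
 [ 0.723  0.49  -0.487]
 [ 0.559  0.     0.829]]
[ 12.17840997 -35.02188358  80.29629717]
[ 36.17985432  12.59831839 -93.90890696]
[ 0.656 -0.154  0.022]
[ 0.659 -0.344  0.022]
[ 0.382 -0.347  0.022]
[ 0.376 -0.169  0.022]
[ 0.48940773 -0.0188104   0.3393401 ]
[0.52503873 0.04455368 0.23156522]
```

```bash
python3 -m pendant '[{"translation":[0,0,3],"angular":[0,0,0],"hand":1},{"translation":[0,0,3],"angular":[0,0,0],"hand":1},{"translation":[1.58,-3.73,0.6],"angular":[2.26,0.79,-5.87],"hand":-1},{"translation":[1.58,-3.73,0.6],"angular":[2.26,0.79,-5.87],"hand":-1},{"translation":[1.58,-3.73,0.6],"angular":[2.26,0.79,-5.87],"hand":-1},{"translation":[1.58,-3.73,0.6],"angular":[2.26,0.79,-5.87],"hand":-1},{"translation":[1.58,-3.73,0.6],"angular":[2.26,0.79,-5.87],"hand":-1},{"translation":[1.58,-3.73,0.6],"angular":[2.26,0.79,-5.87],"hand":-1},{"translation":[1.58,-3.73,0.6],"angular":[2.26,0.79,-5.87],"hand":-1},{"translation":[1.58,-3.73,0.6],"angular":[2.26,0.79,-5.87],"hand":-1},{"translation":[1.58,-3.73,0],"angular":[2.26,0.79,-5.87],"hand":-1},{"translation":[1.58,-3.73,0],"angular":[2.26,0.79,-5.87],"hand":-1},{"translation":[1.58,-3.73,0],"angular":[2.26,0.79,-5.87],"hand":-1},{"translation":[1.58,-3.73,0],"angular":[2.26,0.79,-5.87],"hand":-1},{"translation":[1.58,-3.73,0],"angular":[2.26,0.79,-5.87],"hand":-1},{"translation":[1.58,-3.73,0],"angular":[2.26,0.79,-5.87],"hand":-1},{"translation":[1.58,-3.73,0],"angular":[2.26,0.79,-5.87],"hand":-1},{"translation":[1.58,-3.73,0],"angular":[2.26,0.79,-5.87],"hand":-1},{"translation":[0,0,0],"angular":[0,0,0],"hand":-1},{"translation":[0,0,0],"angular":[0,0,0],"hand":-1}]' 20
cat >> h.py <<'E'
def rep(s):
    p=A.T@(s["ee_pos"]-O);print("t",s["time"],"tcp",s["ee_pos"].round(4),"vac",p.round(4),"rotneeded",vec(s,goalR(-1)).round(2),"F",(A.T@s["ft_force"]).round(2),"w",round(s["width"],4),"q",s["joint_positions"].round(2))
E
python3 - <<'E'
from h import *
s=r.read_state();rep(s)
im=r.camera("wrist");cv2.imwrite("pics/w1.png",im[:,:,::-1]);
for n in ["socket","switch_grip","button_face","nozzle","nozzle_tip"]: print(n,[(np.round(d["point"]).tolist(),round(d["confidence"],2)) for d in r.mark_of("wrist",n)])
i=r.camera_info("wrist")
print(projw([O,O+A@[-.129,0,.0385],O+A@[.022,-.0295,0],O+A@[.022,0,0],O+A@[.119,0,0]],s,i).round()[:,::-1])
E
```

```text
time: 3.2
ee_pos: [0.4897, -0.0191, 0.3555]
eef_rot: [0.762, 0.446, -0.406, 0.236]
ft_force: [-1.0, 1.0, 0.4]
width: 0.0004
t 3.2 tcp [ 0.4897 -0.0191  0.3555] vac [-0.091  -0.0004  0.2635] rotneeded [-0.01 -0.05  0.07] F [0.55 1.35 0.1 ] w 0.0004 q [-0.56 -0.23  0.76  1.87 -0.43  1.27 -0.21]
socket [([106.0, 314.0], 0.89)]
switch_grip [([242.0, 314.0], 0.76)]
button_face [([84.0, 346.0], 0.72), ([194.0, 81.0], 0.35)]
nozzle [([83.0, 319.0], 0.67)]
nozzle_tip []
[[110. 316.]
 [243. 317.]
 [ 86. 346.]
 [ 86. 316.]
 [-27. 316.]]
```

View pics/w1.png

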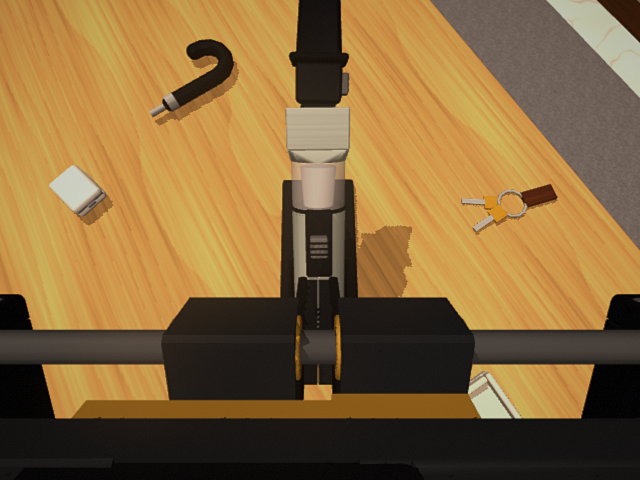

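```bash
python3 - <<'E'
from h import *
im=cv2.imread("pics/w1.png");cv2.imwrite("pics/w1z.png",cv2.resize(im[30:300,270:370],None,fx=2.2*3/3,fy=2.2,interpolation=cv2.INTER_CUBIC))
im2=im[40:280,270:370];cv2.imwrite("pics/w1z.png",cv2.resize(im2,None,fx=2.5,fy=2.5,interpolation=cv2.INTER_CUBIC))
s=r.read_state();i=r.camera_info("wrist")
g=cv2.cvtColor(im,cv2.COLOR_BGR2GRAY).astype(int)
for row in (60,85,130,145,220,230,240): print(row,g[row,276:362].tolist())
Q=[(0,.031,.024),(0,-.031,.024),(.022,.022,.02),(.022,-.022,.02),(-.14,.009,.045),(-.14,-.009,.045),(-.118,-.009,.045)]
print(projw([O+A@np.array(q) for q in Q],s,i).round(1).tolist())
E
```

```text
60 [166, 168, 168, 168, 164, 165, 164, 161, 161, 159, 159, 159, 166, 172, 78, 19, 15, 18, 19, 18, 19, 18, 19, 19, 19, 18, 18, 18, 18, 18, 16, 18, 19, 19, 19, 17, 19, 15, 20, 17, 18, 17, 17, 15, 18, 16, 15, 17, 17, 16, 17, 16, 21, 16, 18, 16, 19, 15, 19, 18, 19, 17, 17, 17, 16, 18, 17, 18, 18, 15, 9, 36, 154, 166, 158, 154, 152, 154, 160, 168, 168, 164, 163, 168, 169, 168]
85 [164, 166, 164, 166, 164, 159, 157, 160, 164, 165, 166, 169, 171, 170, 170, 168, 169, 174, 178, 110, 40, 25, 34, 36, 34, 34, 34, 35, 36, 36, 34, 35, 34, 32, 33, 35, 34, 34, 33, 32, 34, 33, 33, 31, 35, 34, 32, 32, 33, 32, 32, 33, 33, 32, 32, 32, 34, 32, 33, 32, 32, 32, 33, 28, 21, 26, 83, 90, 88, 86, 89, 73, 76, 154, 166, 163, 158, 156, 151, 146, 143, 144, 158, 164, 163, 161]
130 [167, 164, 164, 162, 160, 165, 166, 164, 161, 159, 146, 158, 168, 169, 169, 169, 169, 169, 170, 170, 170, 168, 168, 169, 168, 168, 168, 168, 168, 168, 168, 167, 168, 167, 168, 169, 168, 168, 168, 169, 167, 168, 168, 167, 168, 167, 167, 168, 167, 168, 168, 168, 168, 168, 168, 168, 169, 168, 167, 168, 169, 169, 169, 169, 170, 170, 169, 168,
[... 1091 characters left out ...]
35, 35, 35, 32, 35, 34, 34, 33, 31, 32, 32, 31, 32, 31, 26, 31, 86, 117, 118, 113, 111, 107, 105, 102, 98, 96, 94, 86, 63, 34, 28, 28, 33, 34, 32, 33, 33, 29, 31, 73, 99, 111, 161, 172, 169, 166]
240 [160, 160, 159, 158, 158, 81, 37, 35, 37, 39, 37, 36, 37, 36, 36, 32, 45, 100, 125, 128, 130, 133, 140, 146, 152, 149, 153, 156, 160, 99, 40, 27, 30, 35, 85, 101, 102, 103, 101, 102, 100, 103, 101, 100, 101, 100, 102, 102, 101, 101, 90, 64, 35, 29, 26, 26, 85, 116, 116, 113, 110, 107, 105, 103, 99, 93, 91, 84, 54, 30, 26, 28, 28, 27, 29, 27, 27, 27, 27, 56, 105, 110, 152, 163, 162, 156]
[[285.3, 110.4], [350.5, 110.5], [294.6, 86.0], [341.2, 86.0], [308.9, 256.4], [326.8, 256.4], [326.9, 235.6]]
```

View pics/w1z.png

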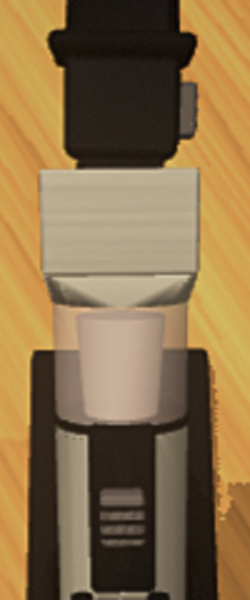

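```bash
python3 - <<'E'
from h import *
s=r.read_state();p=A.T@(s["ee_pos"]-O)
print((A@(np.array([-.095,0,.085])-p)*100).round(2),(A@[1,0,0]).round(3),(A@[0,0,1]).round(3),(A@[0,1,0]).round(3))
E
```

```text
[  4.71   8.27 -15.03] [0.406 0.723 0.559] [-0.274 -0.487  0.829] [-0.872  0.49   0.   ]
```

```bash
python3 -m pendant '[{"translation":[0.94,1.65,-3.0],"angular":[0,0,0],"hand":-1},{"translation":[0.94,1.65,-3.0],"angular":[0,0,0],"hand":-1},{"translation":[0.94,1.65,-3.0],"angular":[0,0,0],"hand":-1},{"translation":[0.94,1.65,-3.0],"angular":[0,0,0],"hand":-1},{"translation":[0.94,1.65,-3.0],"angular":[0,0,0],"hand":-1},{"translation":[0,0,0],"angular":[0,0,0],"hand":-1},{"translation":[0,0,0],"angular":[0,0,0],"hand":-1}]' 20
python3 - <<'E'
from h import *
s=r.read_state();rep(s)
im=r.camera("wrist");cv2.imwrite("pics/w2.png",im[:,:,::-1])
im=r.camera("scene");cv2.imwrite("pics/s2.png",cv2.resize(im[180:340,220:440,::-1],None,fx=3.5,fy=3.5,interpolation=cv2.INTER_CUBIC))
E
```

```text
time: 4.2
ee_pos: [0.5364, 0.0643, 0.2055]
eef_rot: [0.762, 0.446, -0.406, 0.237]
ft_force: [-0.1, -0.3, 0.8]
width: 0.0004
t 4.2 tcp [0.5364 0.0643 0.2055] vac [-0.0957 -0.0003  0.0857] rotneeded [ 0.02 -0.11 -0.05] F [ 0.21 -0.03  0.83] w 0.0004 q [-0.65  0.03  0.78  2.04 -0.71  0.97 -0.  ]
```

View pics/w2.png

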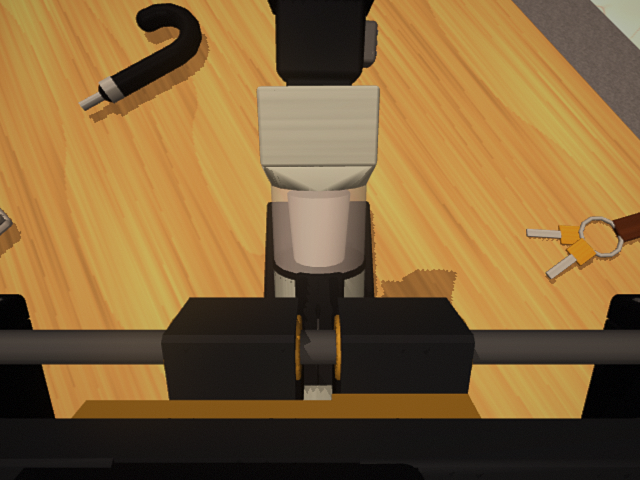

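View pics/s2.png

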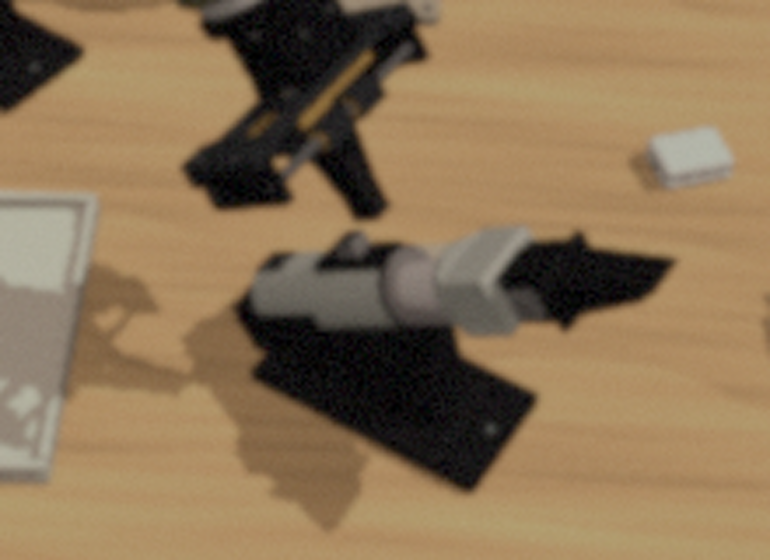

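```bash
python3 - <<'E'
from h import *
s=r.read_state();i=r.camera_info("wrist")
Q=[(0,.031,.024),(0,-.031,.024),(-.035,.031,.024),(-.035,-.031,.024),(.004,.022,.02),(.004,-.022,.02),(.022,-.0295,0)]
print(projw([O+A@np.array(q) for q in Q],s,i).round(1).tolist())
im=cv2.imread("pics/w2.png")[0:200,230:410];cv2.imwrite("pics/w2z.png",cv2.resize(im,None,fx=3,fy=3,interpolation=cv2.INTER_CUBIC))
E
```

```text
[[251.4, 91.5], [375.4, 91.3], [254.9, 162.4], [372.5, 162.2], [270.1, 83.6], [356.8, 83.5], [367.8, 51.4]]
```

View pics/w2z.png

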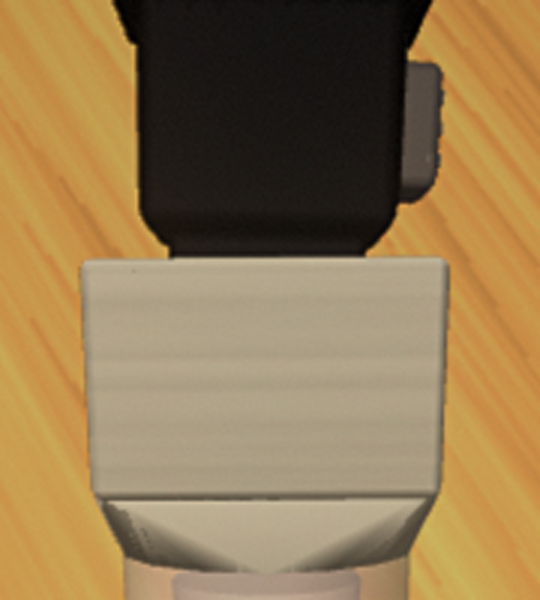

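```bash
python3 - <<'E'
from h import *
i=r.camera_info("wrist")
for k in range(3):
    s=r.read_state();rep(s);print(projw([O+A@[0,.031,.024],O+A@[0,-.031,.024]],s,i).round(1).tolist())
    im=r.camera("wrist")
print(R.from_quat(s["eef_rot"]).as_matrix().round(4))
E
```

```text
t 4.3 tcp [0.5373 0.0633 0.2071] vac [-0.0951 -0.0014  0.0872] rotneeded [-0.04  0.07  0.04] F [0.02 0.92 0.25] w 0.0003 q [-0.65  0.02  0.78  2.04 -0.71  0.97 -0.  ]
[[251.4, 91.5], [375.4, 91.3]]
t 4.35 tcp [0.5374 0.0633 0.2073] vac [-0.095  -0.0016  0.0874] rotneeded [-0.06  0.1   0.05] F [-0.15 -0.38  0.8 ] w 0.0005 q [-0.65  0.02  0.78  2.04 -0.71  0.97 -0.  ]
[[251.3, 91.8], [375.0, 91.7]]
t 4.4 tcp [0.5373 0.0633 0.2072] vac [-0.0951 -0.0015  0.0873] rotneeded [-0.07  0.1   0.06] F [ 0.08 -0.38 -0.35] w 0.0004 q [-0.65  0.02  0.78  2.04 -0.71  0.97 -0.  ]
[[251.3, 91.8], [375.1, 91.6]]
[[ 0.276   0.8711 -0.4061]
 [ 0.4881 -0.491  -0.7216]
 [-0.828   0.001  -0.5607]]
```

```bash
python3 - <<'E'
from h import *
i=r.camera_info("wrist");s=r.read_state();rep(s)
im=r.camera("wrist")[:,:,::-1]
cv2.imwrite("pics/w3z.png",cv2.resize(im[60:120,230:410],None,fx=4,fy=4,interpolation=cv2.INTER_CUBIC))
g=cv2.cvtColor(im,cv2.COLOR_BGR2GRAY).astype(int)
for row in (100,): print(g[row,248:262].tolist(),g[row,370:386].tolist())
for row in (30,40): print(g[row,265:290].tolist(),g[row,355:385].tolist())
print(g[75:95,318].tolist(),g[155:172,318].tolist())
Q=[(-.007,.031,.024),(-.007,-.031,.024),(.022,.022,.012),(.022,-.022,.012)]
print(projw([O+A@np.array(q) for q in Q],s,i).round(1).tolist())
E
```

```text
t 4.45 tcp [0.5372 0.0634 0.207 ] vac [-0.0951 -0.0014  0.0871] rotneeded [-0.07  0.09  0.05] F [-0.28 -0.78  0.11] w -0.0003 q [-0.65  0.02  0.78  2.04 -0.71  0.97 -0.  ]
[160, 159, 154, 151, 150, 150, 151, 133, 143, 156, 167, 166, 166, 166] [162, 163, 164, 155, 131, 108, 122, 151, 158, 161, 161, 159, 153, 151, 151, 151]
[154, 153, 152, 152, 151, 149, 154, 161, 78, 20, 16, 19, 21, 25, 24, 25, 24, 26, 26, 24, 24, 24, 24, 23, 23] [19, 20, 13, 11, 10, 6, 12, 60, 79, 79, 77, 77, 78, 78, 77, 78, 71, 56, 53, 118, 149, 147, 139, 144, 154, 159, 161, 158, 156, 155]
[160, 160, 159, 158, 156, 157, 160, 160, 75, 18, 16, 21, 22, 27, 27, 27, 25, 28, 27, 26, 25, 27, 25, 26, 24] [20, 17, 16, 12, 12, 9, 30, 76, 80, 79, 79, 78, 78, 77, 78, 78, 67, 58, 89, 154, 159, 155, 158, 161, 161, 160, 158, 156, 148, 146]
[20, 20, 17, 18, 20, 20, 25, 27, 30, 29, 27, 26, 76, 177, 179, 172, 166, 166, 169, 168] [159, 157, 155, 156, 158, 157, 158, 157, 158, 155, 124, 96, 91, 182, 181, 176, 175]
[[252.3, 106.4], [374.9, 106.2], [270.7, 47.5], [356.4, 47.4]]
```

View pics/w3z.png

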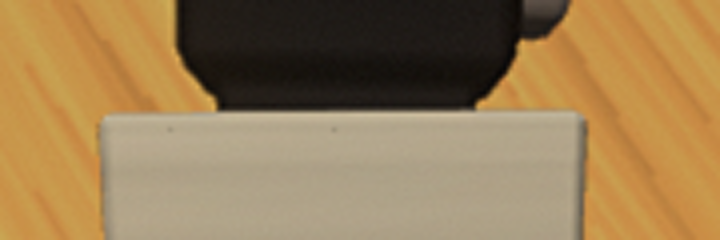

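```bash
sed -i 's/^Rg=.*/O=O+A@np.array([.002,-.001,0])/' h.py
python3 -m pendant '[{"translation":[0.25,0.44,-0.75],"angular":[0,0,0],"hand":-1},{"translation":[0.25,0.44,-0.75],"angular":[0,0,0],"hand":-1},{"translation":[0.24,0.43,-0.74],"angular":[0,0,0],"hand":-1},{"translation":[0,0,0],"angular":[0,0,0],"hand":-1},{"translation":[0,0,0],"angular":[0,0,0],"hand":-1},{"translation":[0,0,0],"angular":[0,0,0],"hand":-1}]' 20
python3 -c "
from h import *
rep(r.read_state())"
python3 -m pendant '[{"translation":[-0.12,-0.22,-0.17],"angular":[0,0,0],"hand":-1},{"translation":[-0.12,-0.22,-0.17],"angular":[0,0,0],"hand":-1},{"translation":[-0.12,-0.22,-0.17],"angular":[0,0,0],"hand":-1},{"translation":[-0.12,-0.22,-0.17],"angular":[0,0,0],"hand":-1},{"translation":[-0.12,-0.22,-0.17],"angular":[0,0,0],"hand":-1},{"translation":[-0.12,-0.22,-0.17],"angular":[0,0,0],"hand":-1},{"translation":[0,0,0],"angular":[0,0,0],"hand":-1},{"translation":[0,0,0],"angular":[0,0,0],"hand":-1}]' 20
python3 -c "
from h import *
rep(r.read_state())
im=r.camera('scene');cv2.imwrite('pics/s3.png',cv2.resize(im[200:340,240:440,::-1],None,fx=4,fy=4,interpolation=cv2.INTER_CUBIC))"
```

```text
time: 5.1
ee_pos: [0.5442, 0.077, 0.1832]
eef_rot: [0.762, 0.446, -0.405, 0.237]
ft_force: [0.5, 0.5, 0.8]
width: 0.0007
t 5.1 tcp [0.5442 0.077  0.1832] vac [-0.0978  0.0002  0.0589] rotneeded [-0.01 -0.04  0.01] F [ 0.99 -0.19  0.3 ] w 0.0007 q [-0.66  0.08  0.78  2.05 -0.78  0.93  0.05]
time: 5.9
ee_pos: [0.5369, 0.0638, 0.1729]
eef_rot: [0.762, 0.446, -0.406, 0.237]
ft_force: [0.1, -0.1, 0.3]
width: 0.0001
t 5.9 tcp [0.5369 0.0638 0.1729] vac [-1.161e-01  1.000e-04  5.870e-02] rotneeded [-0.   -0.05  0.  ] F [ 0.16 -0.17  0.3 ] w 0.0001 q [-0.63  0.09  0.79  2.07 -0.79  0.94  0.1 ]
```

View pics/s3.png

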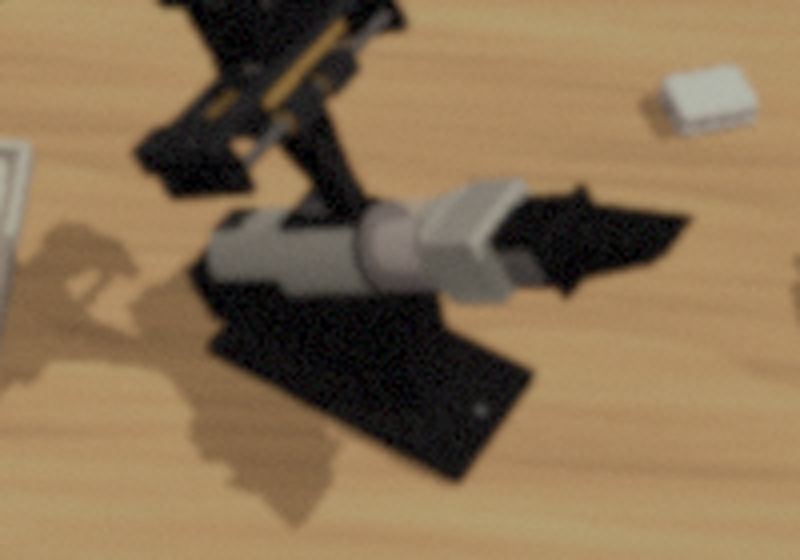

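```bash

python3 -m pendant '[{"translation":[-0.12,-0.22,-0.17],"angular":[0,0,0],"hand":-1},{"translation":[-0.12,-0.22,-0.17],"angular":[0,0,0],"hand":-1},{"translation":[-0.12,-0.22,-0.17],"angular":[0,0,0],"hand":-1}]' 20
python3 -c "
from h import *
rep(r.read_state())"
python3 -m pendant '[{"translation":[-0.12,-0.22,-0.17],"angular":[0,0,0],"hand":-1},{"translation":[-0.12,-0.22,-0.17],"angular":[0,0,0],"hand":-1}]' 20
python3 -c "
from h import *
rep(r.read_state())
im=r.camera('scene');cv2.imwrite('pics/s4.png',cv2.resize(im[200:340,240:440,::-1],None,fx=4,fy=4,interpolation=cv2.INTER_CUBIC))"
```

```text
time: 6.25
ee_pos: [0.5333, 0.0574, 0.1679]
eef_rot: [0.762, 0.446, -0.405, 0.237]
ft_force: [1.2, 2.0, 1.1]
width: 0.0002
t 6.25 tcp [0.5333 0.0574 0.1679] vac [-1.25e-01  1.00e-04  5.87e-02] rotneeded [-0.03 -0.03 -0.02] F [ 2.53 -0.07 -0.39] w 0.0002 q [-0.62  0.09  0.79  2.08 -0.8   0.94  0.12]
time: 6.45
ee_pos: [0.5319, 0.0547, 0.166]
eef_rot: [0.763, 0.447, -0.404, 0.236]
ft_force: [6.0, 15.3, 10.7]
width: 0.0008
t 6.45 tcp [0.5319 0.0547 0.166 ] vac [-0.1286  0.      0.0588] rotneeded [-0.21  0.09 -0.07] F [19.46  2.23 -0.27] w 0.0008 q [-0.62  0.09  0.79  2.09 -0.81  0.94  0.14]
```

View pics/s4.png

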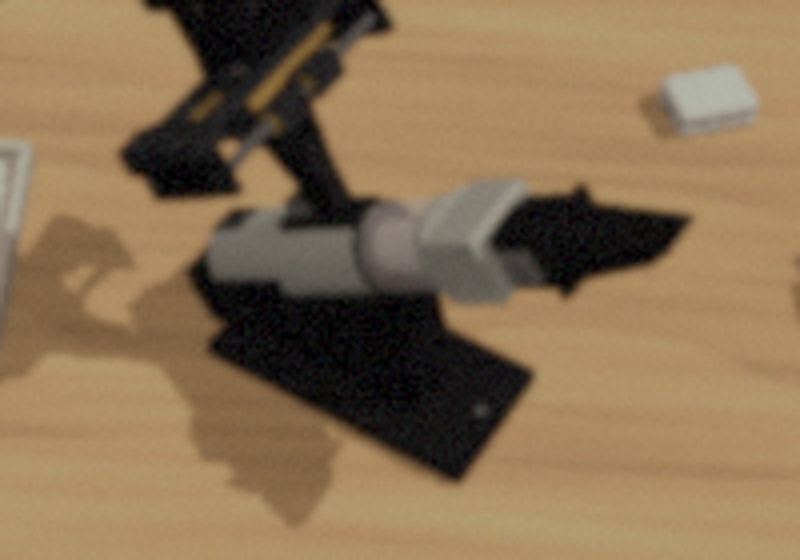

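```bash

python3 -m pendant '[{"translation":[0.2,0.36,0.28],"angular":[0,0,0],"hand":-1},{"translation":[0.2,0.36,0.28],"angular":[0,0,0],"hand":-1},{"translation":[-0.82,-1.46,2.49],"angular":[0,0,0],"hand":-1},{"translation":[-0.82,-1.46,2.49],"angular":[0,0,0],"hand":-1},{"translation":[1.4,2.5,1.93],"angular":[0,0,0],"hand":1},{"translation":[1.4,2.5,1.93],"angular":[0,0,0],"hand":1},{"translation":[1.4,2.5,1.93],"angular":[0,0,0],"hand":1},{"translation":[1.4,2.5,1.93],"angular":[0,0,0],"hand":1},{"translation":[0,0,0],"angular":[0,0,0],"hand":1},{"translation":[0,0,0],"angular":[0,0,0],"hand":1},{"translation":[0,0,0],"angular":[0,0,0],"hand":1},{"translation":[0,0,0],"angular":[0,0,0],"hand":1}]' 20
python3 - <<'E'
from h import *
s=r.read_state();rep(s)
im=r.camera("wrist");cv2.imwrite("pics/w5.png",im[:,:,::-1])
i=r.camera_info("wrist")
print([(np.round(d["point"]).tolist(),round(d["confidence"],2)) for d in r.mark_of("wrist","button_face")])
Q=[(.048,.028,.022),(.048,-.028,.022),(.022,.022,.012),(.022,-.022,.012),(.022,-.0295,0),(.119,0,0),(.119,-.018,.006)]
print(projw([O+A@np.array(q) for q in Q],s,i).round(1).tolist())
im=r.camera("top");cv2.imwrite("pics/t5.png",cv2.resize(im[140:290,200:360,::-1],None,fx=5,fy=5,interpolation=cv2.INTER_CUBIC))
E
```

```text
time: 7.7
ee_pos: [0.5742, 0.1298, 0.2963]
eef_rot: [0.762, 0.445, -0.406, 0.236]
ft_force: [-0.3, 0.1, -0.7]
width: 0.0566
t 7.7 tcp [0.5742 0.1298 0.2963] vac [ 1.580e-02 -1.000e-04  1.187e-01] rotneeded [-0.   -0.11  0.09] F [-0.45  0.33 -0.57] w 0.0566 q [-0.72  0.    0.7   1.86 -0.59  1.04 -0.29]
[([231.0, 356.0], 0.61), ([260.0, 318.0], 0.2)]
[[272.5, 201.0], [360.8, 200.7], [284.5, 235.5], [349.2, 235.3], [358.4, 230.3], [316.3, 83.7], [345.3, 82.7]]
```

View pics/w5.png

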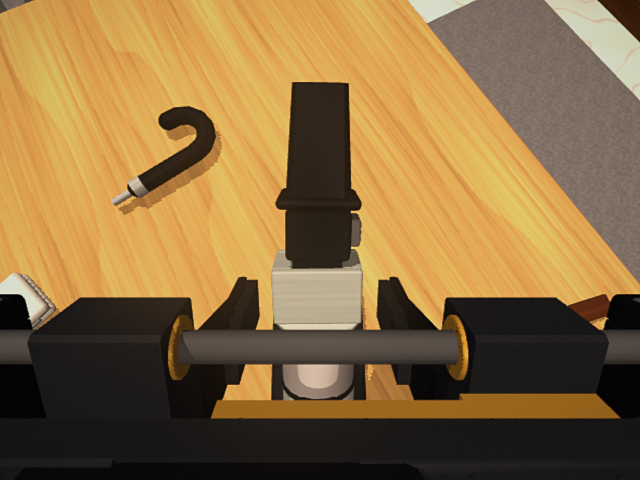

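View pics/t5.png

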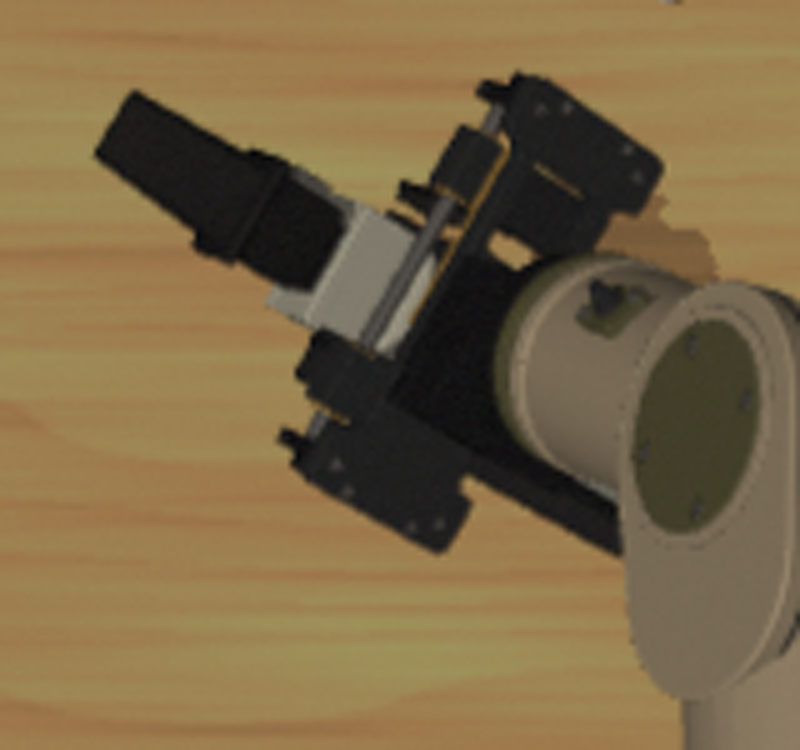

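```bash
cat >> h.py <<'E'
O=O+A@np.array([0,-.0006,0]); PSI2=PSI-np.radians(.4); A=frame(0,0,PSI2)[1]
E
python3 - <<'E'
from h import *
s=r.read_state();rep(s);p=A.T@(s["ee_pos"]-O)
print((A@(np.array([.0215,0,.08])-p)*100).round(2),(A@[0,0,-7.])/1)
E
```

```text
t 7.85 tcp [0.5744 0.1303 0.2968] vac [0.0165 0.0003 0.1188] rotneeded [-0.02 -0.07 -0.35] F [-0.02  0.08  0.43] w 0.0687 q [-0.72  0.    0.7   1.86 -0.59  1.04 -0.29]
[ 1.3   2.23 -2.93] [ 1.94236523  3.39843431 -5.80326301]
```

```bash

python3 -m pendant '[{"translation":[0.65,1.11,-1.47],"angular":[0,0,-0.35],"hand":1},{"translation":[0.65,1.11,-1.47],"angular":[0,0,0],"hand":1},{"translation":[0.5,0.85,-1.45],"angular":[0,0,0],"hand":1},{"translation":[0.5,0.85,-1.45],"angular":[0,0,0],"hand":1},{"translation":[0,0,0],"angular":[0,0,0],"hand":1},{"translation":[0,0,0],"angular":[0,0,0],"hand":1},{"translation":[0,0,0],"angular":[0,0,0],"hand":1}]' 20
python3 - <<'E'
from h import *
s=r.read_state();rep(s)
im=r.camera("wrist");cv2.imwrite("pics/w6.png",im[:,:,::-1])
i=r.camera_info("wrist")
Q=[(.048,.028,.022),(.048,-.028,.022),(.119,.018,.006),(.119,-.018,.006)]
print(projw([O+A@np.array(q) for q in Q],s,i).round(1).tolist())
p=A.T@(s["ee_pos"]-O);print((A@(np.array([.0215,0,.01])-p)*100).round(2))
E
```

```text
time: 8.55
ee_pos: [0.5979, 0.1694, 0.2397]
eef_rot: [0.764, 0.443, -0.406, 0.235]
ft_force: [-0.6, 0.0, 0.8]
width: 0.0874
t 8.55 tcp [0.5979 0.1694 0.2397] vac [ 0.0223 -0.0007  0.0459] rotneeded [-0.04  0.02  0.01] F [0.24 0.53 0.8 ] w 0.0874 q [-0.74  0.12  0.68  1.88 -0.72  0.93 -0.22]
[[253.3, 248.5], [376.5, 248.3], [273.7, 83.8], [355.6, 83.7]]
[ 0.9   1.72 -3.02]
```

View pics/w6.png

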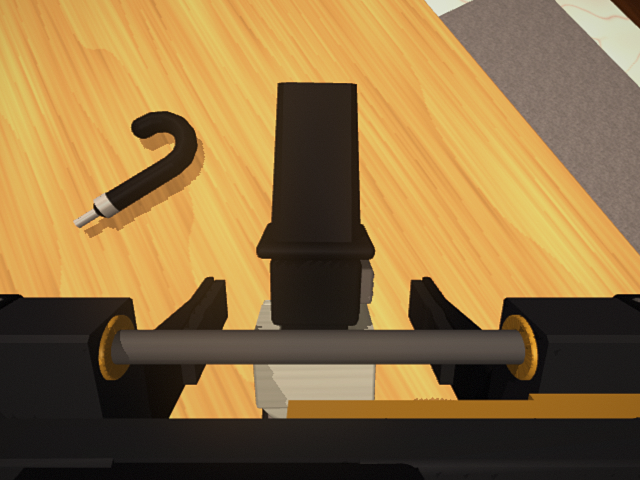

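```bash

python3 -m pendant '[{"translation":[0.3,0.57,-1.0],"angular":[0,0,0],"hand":1},{"translation":[0.3,0.57,-1.0],"angular":[0,0,0],"hand":1},{"translation":[0.3,0.57,-1.0],"angular":[0,0,0],"hand":1},{"translation":[0,0,0],"angular":[0,0,0],"hand":1},{"translation":[0,0,0],"angular":[0,0,0],"hand":1},{"translation":[0,0,0],"angular":[0,0,0],"hand":1}]' 20
python3 - <<'E'
from h import *
s=r.read_state();rep(s)
im=r.camera("wrist");cv2.imwrite("pics/w7.png",im[:,:,::-1])
im=r.camera("scene");cv2.imwrite("pics/s7.png",cv2.resize(im[200:340,270:470,::-1],None,fx=4,fy=4,interpolation=cv2.INTER_CUBIC))
E
```

```text
time: 9.2
ee_pos: [0.6067, 0.187, 0.2089]
eef_rot: [0.764, 0.443, -0.406, 0.236]
ft_force: [-0.4, -0.8, -0.4]
width: 0.087
t 9.2 tcp [0.6067 0.187  0.2089] vac [0.0214 0.0003 0.0094] rotneeded [-0.01 -0.03 -0.03] F [-0.93 -0.03  0.19] w 0.087 q [-0.73  0.19  0.66  1.89 -0.8   0.89 -0.17]
```

View pics/w7.png

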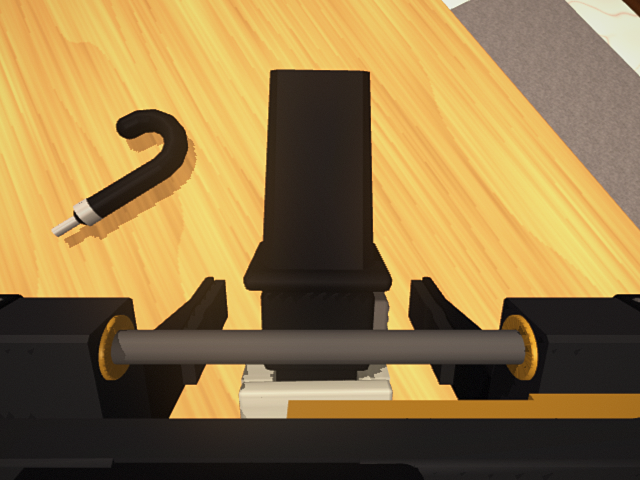

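View pics/s7.png

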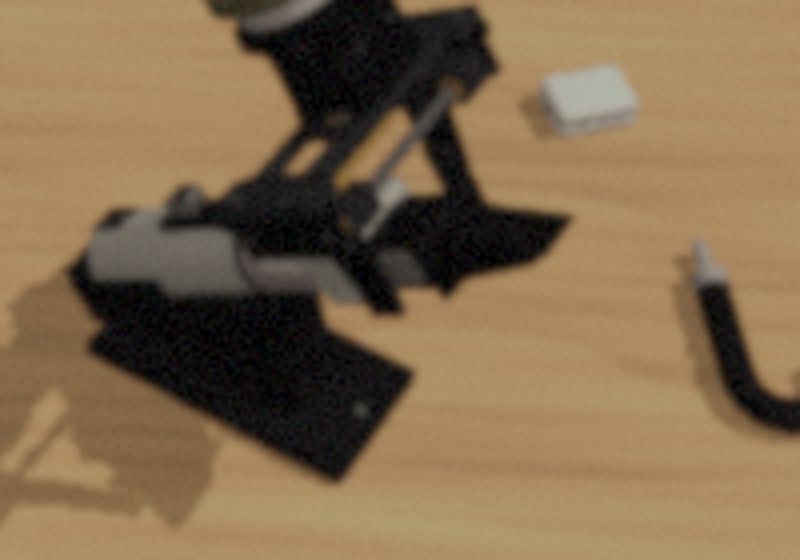

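```bash
python3 - <<'E'
from h import *
Q=[(.022,-.0295,0),(.012,-.0295,0),(.032,-.0295,0),(.0214,-.0435,-.0156),(.0119,-.0435,-.0156),(.0309,-.0435,-.0156),(0,-.031,.024),(0,-.031,-.024),(-.118-.012,0,.045)]
p=proj("scene",np.array([O+A@np.array(q) for q in Q]));print(((p-[270,200])*4).round())
Q=[(.022,-.0295,.011),(.012,-.0295,0.011),(.032,-.0295,0.011),(.048,-.028,.022),(.048,.028,.022),(0,0,.024)]
print(projw([O+A@np.array(q) for q in Q],r.read_state()).round())
E
```

```text
[[393. 269.]
 [380. 269.]
 [407. 269.]
 [392. 306.]
 [379. 306.]
 [405. 306.]
 [345. 238.]
 [381. 303.]
 [201. 186.]]
[[389. 327.]
 [388. 348.]
 [391. 305.]
 [395. 279.]
 [240. 279.]
 [317. 394.]]
```

```bash
python3 - <<'E'
from h import *
im=cv2.imread("pics/w7.png")[220:430,220:410];cv2.imwrite("pics/w7z.png",cv2.resize(im,None,fx=4*.95,fy=2.8,interpolation=cv2.INTER_CUBIC)[:, :])
im=cv2.imread("pics/s7.png");print(im.shape)
E
```

```text
(560, 800, 3)
```

View pics/w7z.png

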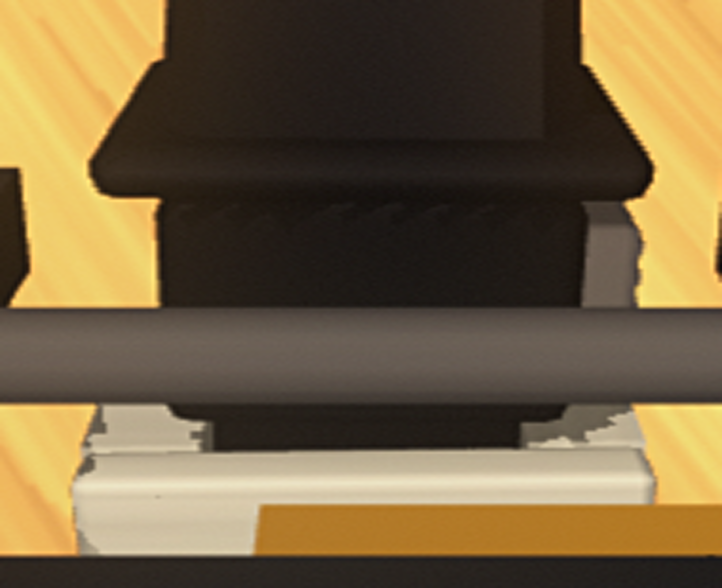

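```bash

python3 -m pendant '[{"translation":[0.14,0.24,-0.05],"angular":[0,0,0],"hand":1},{"translation":[0,0,0],"angular":[0,0,0],"hand":-1},{"translation":[0,0,0],"angular":[0,0,0],"hand":-1},{"translation":[0,0,0],"angular":[0,0,0],"hand":-1},{"translation":[0,0,0],"angular":[0,0,0],"hand":-1},{"translation":[0,0,0],"angular":[0,0,0],"hand":-1},{"translation":[0,0,0],"angular":[0,0,0],"hand":-1},{"translation":[0,0,0],"angular":[0,0,0],"hand":-1}]' 30
python3 - <<'E'
from h import *
s=r.read_state();rep(s)
im=r.camera("wrist");cv2.imwrite("pics/w8.png",im[:,:,::-1])
E
```

```text
time: 10.1
ee_pos: [0.6092, 0.189, 0.2087]
eef_rot: [0.764, 0.442, -0.406, 0.236]
ft_force: [7.6, -0.9, -2.9]
width: 0.0484
t 10.1 tcp [0.6092 0.189  0.2087] vac [ 0.0238 -0.0008  0.0076] rotneeded [0.   0.1  0.08] F [ 0.84 -7.06 -4.09] w 0.0484 q [-0.74  0.19  0.66  1.89 -0.8   0.88 -0.17]
```

View pics/w8.png

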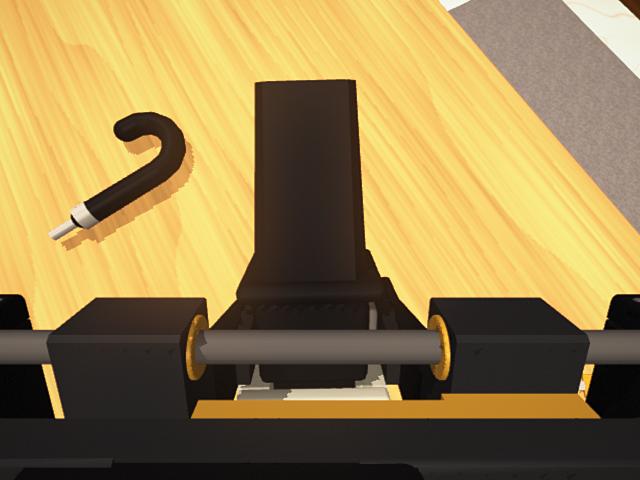

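```bash

python3 -m pendant '[{"translation":[-0.08,-0.14,-0.11],"angular":[0,0,0],"hand":-1},{"translation":[-0.08,-0.14,-0.11],"angular":[0,0,0],"hand":-1},{"translation":[-0.08,-0.14,-0.11],"angular":[0,0,0],"hand":-1},{"translation":[0,0,0],"angular":[0,0,0],"hand":-1},{"translation":[0,0,0],"angular":[0,0,0],"hand":-1}]' 30
python3 - <<'E'
from h import *
s=r.read_state();rep(s)
E
```

```text
time: 10.65
ee_pos: [0.6083, 0.188, 0.2086]
eef_rot: [0.765, 0.444, -0.402, 0.236]
ft_force: [11.1, 9.2, 6.5]
width: 0.0488
t 10.65 tcp [0.6083 0.188  0.2086] vac [ 0.0227 -0.0005  0.0082] rotneeded [-0.25  0.37 -0.06] F [14.78 -5.11 -2.16] w 0.0488 q [-0.73  0.19  0.66  1.89 -0.81  0.88 -0.16]
```

```bash

python3 - <<'E'
from h import *
im=r.camera("wrist");im=im[:,:,::-1];cv2.imwrite("pics/w9z.png",cv2.resize(im[60:430,190:450],None,fx=2.5,fy=1.6,interpolation=cv2.INTER_CUBIC))
im=r.camera("scene");cv2.imwrite("pics/s9.png",cv2.resize(im[220:310,320:440,::-1],None,fx=6.5,fy=6.5,interpolation=cv2.INTER_CUBIC))
E
```

```text
(no output)
```

View pics/w9z.png

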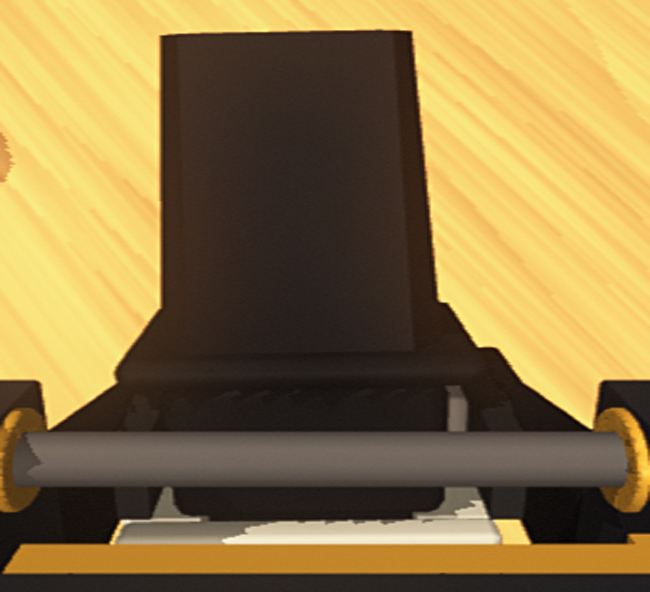

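View pics/s9.png

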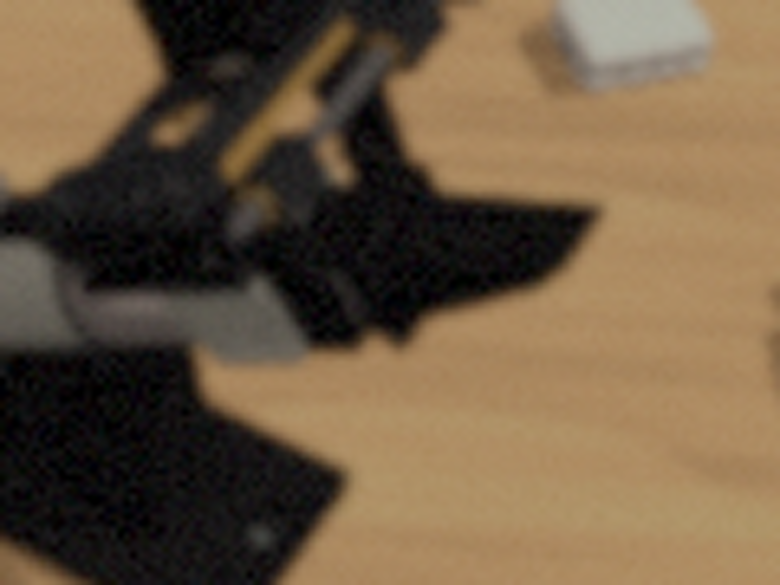

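```bash

python3 - <<'E'
from h import *
i=r.camera_info("wrist");M=i["mount"]
def pt(P):
    pc=(np.atleast_2d(P)-M[:3,3])@M[:3,:3];return np.stack([i["fx"]*pc[:,0]/pc[:,2]+i["cx"],i["fy"]*pc[:,1]/pc[:,2]+i["cy"]],1).round(1)
print("finger tip",pt([[.025,.0245,.0095],[.025,.0245,-.0095],[.0,.0245,.0095],[.0,.0245,-.0095],[-.016,.0245,.0095],[-.016,.0245,-.0095]]).tolist())
s=r.read_state();rep(s)
# invert: mouth front-top edge row 385 at depth tool x for vac z=.022..; find tool z
for tx in (-.018,-.014,-.010):
    for tz in np.arange(.014,.030,.002): print(tx,round(tz,3),pt([[tx,0,tz]])[0][1],end=' | ')
    print()
E
```

```text
finger tip [[367.3, 316.2], [368.8, 280.1], [374.8, 345.9], [376.9, 305.2], [381.0, 370.1], [383.5, 325.9]]
t 10.75 tcp [0.6083 0.188  0.2087] vac [ 0.0227 -0.0005  0.0083] rotneeded [-0.25  0.37 -0.06] F [14.74 -5.11 -2.24] w 0.0487 q [-0.73  0.19  0.66  1.89 -0.81  0.88 -0.16]
-0.018 0.014 383.6 | -0.018 0.016 388.0 | -0.018 0.018 392.4 | -0.018 0.02 396.8 | -0.018 0.022 401.1 | -0.018 0.024 405.3 | -0.018 0.026 409.6 | -0.018 0.028 413.8 | 
-0.014 0.014 376.7 | -0.014 0.016 381.0 | -0.014 0.018 385.3 | -0.014 0.02 389.6 | -0.014 0.022 393.8 | -0.014 0.024 398.0 | -0.014 0.026 402.2 | -0.014 0.028 406.3 | 
-0.01 0.014 370.2 | -0.01 0.016 374.4 | -0.01 0.018 378.6 | -0.01 0.02 382.8 | -0.01 0.022 386.9 | -0.01 0.024 391.0 | -0.01 0.026 395.1 | -0.01 0.028 399.2 |
```

```bash

python3 -m pendant '[{"translation":[0.17,-0.1,0],"angular":[0,0,0],"hand":-1},{"translation":[0,0,0],"angular":[0,0,0],"hand":-1},{"translation":[0,0,0],"angular":[0,0,0],"hand":-1}]' 30
python3 -c "
from h import *
rep(r.read_state())"
python3 -m pendant '[{"translation":[-0.08,-0.14,-0.11],"angular":[0,0,0],"hand":-1},{"translation":[-0.08,-0.14,-0.11],"angular":[0,0,0],"hand":-1},{"translation":[0,0,0],"angular":[0,0,0],"hand":-1}]' 30
python3 - <<'E'
from h import *
s=r.read_state();rep(s)
E
```

```text
time: 11.05
ee_pos: [0.6088, 0.1877, 0.2081]
eef_rot: [0.764, 0.445, -0.403, 0.235]
ft_force: [5.7, 9.3, 5.9]
width: 0.0482
t 11.05 tcp [0.6088 0.1877 0.2081] vac [ 0.0224 -0.0012  0.0078] rotneeded [-0.28  0.23 -0.16] F [12.36 -0.36 -1.16] w 0.0482 q [-0.73  0.2   0.66  1.89 -0.81  0.88 -0.15]
time: 11.35
ee_pos: [0.6062, 0.1871, 0.2063]
eef_rot: [0.764, 0.447, -0.403, 0.235]
ft_force: [1.3, 14.7, 10.2]
width: 0.0436
t 11.35 tcp [0.6062 0.1871 0.2063] vac [0.0198 0.0008 0.0073] rotneeded [-0.41  0.17 -0.37] F [16.88  6.18  0.96] w 0.0436 q [-0.73  0.19  0.65  1.9  -0.81  0.88 -0.15]
```

```bash

python3 -m pendant '[{"translation":[-0.13,0.07,0],"angular":[0,0,0],"hand":-1},{"translation":[0.12,0.22,0.17],"angular":[0,0,0],"hand":-1},{"translation":[0.12,0.22,0.17],"angular":[0,0,0],"hand":-1},{"translation":[0.12,0.22,0.17],"angular":[0,0,0],"hand":-1},{"translation":[0,0,0],"angular":[0,0,0],"hand":-1}]' 30
python3 -c "
from h import *
rep(r.read_state())"
python3 -m pendant '[{"translation":[0.12,0.22,0.17],"angular":[0,0,0],"hand":-1},{"translation":[0.12,0.22,0.17],"angular":[0,0,0],"hand":-1},{"translation":[0,0,0],"angular":[0,0,0],"hand":-1}]' 30
python3 - <<'E'
from h import *
s=r.read_state();rep(s)
im=r.camera("wrist");cv2.imwrite("pics/w10.png",im[:,:,::-1])
E
```

```text
time: 11.85
ee_pos: [0.608, 0.1902, 0.2085]
eef_rot: [0.763, 0.444, -0.405, 0.236]
ft_force: [-0.7, 4.5, 2.9]
width: 0.0435
t 11.85 tcp [0.608  0.1902 0.2085] vac [0.0241 0.0007 0.0072] rotneeded [-0.08 -0.   -0.13] F [4.55 2.84 0.46] w 0.0435 q [-0.74  0.19  0.66  1.89 -0.8   0.88 -0.17]
time: 12.15
ee_pos: [0.6098, 0.193, 0.2105]
eef_rot: [0.763, 0.444, -0.407, 0.235]
ft_force: [-3.6, 0.3, 1.8]
width: 0.0436
t 12.15 tcp [0.6098 0.193  0.2105] vac [0.028  0.0007 0.0069] rotneeded [ 0.02 -0.14 -0.06] F [-0.26  3.26  2.38] w 0.0436 q [-0.74  0.2   0.66  1.88 -0.79  0.89 -0.18]
```

View pics/w10.png

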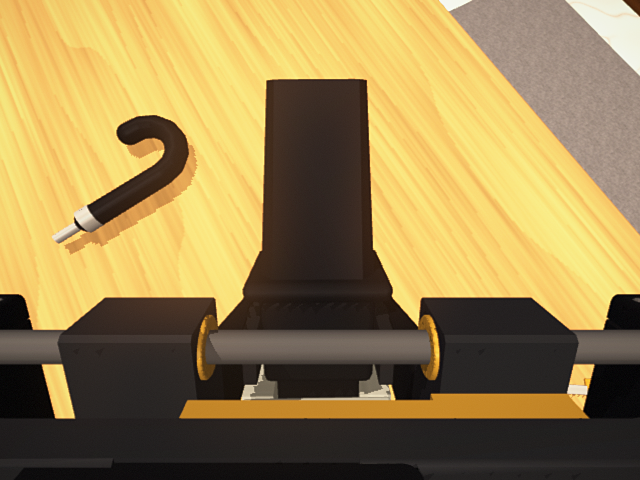

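```bash

python3 -m pendant '[{"translation":[0.16,0.29,0.22],"angular":[0,0,0],"hand":-1},{"translation":[0.16,0.29,0.22],"angular":[0,0,0],"hand":-1},{"translation":[0.16,0.29,0.22],"angular":[0,0,0],"hand":-1},{"translation":[0,0,0],"angular":[0,0,0],"hand":-1}]' 30
python3 -c "
from h import *
rep(r.read_state())"
python3 -m pendant '[{"translation":[0.2,0.36,0.28],"angular":[0,0,0],"hand":-1},{"translation":[0.2,0.36,0.28],"angular":[0,0,0],"hand":-1},{"translation":[0,0,0],"angular":[0,0,0],"hand":-1}]' 30
python3 - <<'E'
from h import *
s=r.read_state();rep(s)
im=r.camera("wrist");cv2.imwrite("pics/w11.png",im[:,:,::-1])
im=r.camera("scene");cv2.imwrite("pics/s11.png",cv2.resize(im[200:340,260:460,::-1],None,fx=4,fy=4,interpolation=cv2.INTER_CUBIC))
E
```

```text
time: 12.6
ee_pos: [0.6152, 0.2026, 0.2179]
eef_rot: [0.763, 0.444, -0.406, 0.236]
ft_force: [-4.0, 1.9, -0.5]
width: 0.0436
t 12.6 tcp [0.6152 0.2026 0.2179] vac [0.0412 0.0007 0.0069] rotneeded [-0.03 -0.04 -0.09] F [-0.59  4.4  -0.2 ] w 0.0436 q [-0.75  0.2   0.65  1.86 -0.79  0.89 -0.21]
time: 12.9
ee_pos: [0.6195, 0.2103, 0.224]
eef_rot: [0.763, 0.444, -0.406, 0.236]
ft_force: [-2.6, 2.6, -0.6]
width: 0.0434
t 12.9 tcp [0.6195 0.2103 0.224 ] vac [0.0519 0.0008 0.007 ] rotneeded [-0.04  0.01 -0.1 ] F [ 0.46  3.5  -1.07] w 0.0434 q [-0.76  0.21  0.65  1.84 -0.78  0.9  -0.23]
```

View pics/w11.png

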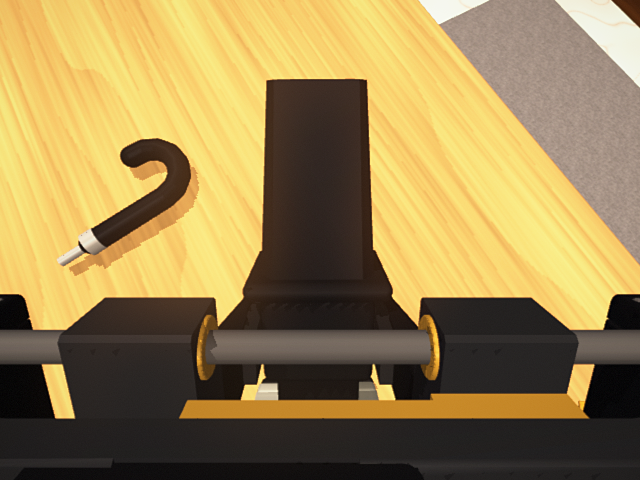

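View pics/s11.png

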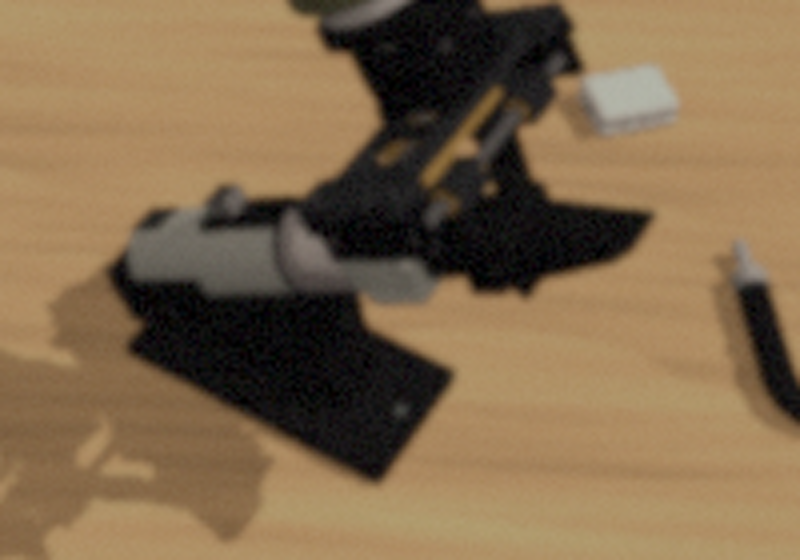

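```bash

python3 -m pendant '[{"translation":[0.28,0.5,0.39],"angular":[0,0,0],"hand":-1},{"translation":[0.28,0.5,0.39],"angular":[0,0,0],"hand":-1},{"translation":[0.4,0.72,0.56],"angular":[0,0,0],"hand":-1},{"translation":[0.8,1.44,1.12],"angular":[0,0,0],"hand":-1},{"translation":[0,0,0],"angular":[0,0,0],"hand":-1},{"translation":[0,0,0],"angular":[0,0,0],"hand":-1}]' 30
python3 - <<'E'
from h import *
s=r.read_state();rep(s)
im=r.camera("wrist");cv2.imwrite("pics/w12.png",im[:,:,::-1])
im=r.camera("scene");cv2.imwrite("pics/s12.png",cv2.resize(im[180:340,240:460,::-1],None,fx=3.5,fy=3.5,interpolation=cv2.INTER_CUBIC))
E
```

```text
time: 13.6
ee_pos: [0.637, 0.2408, 0.248]
eef_rot: [0.763, 0.444, -0.406, 0.236]
ft_force: [-0.1, 0.2, -1.1]
width: 0.0441
t 13.6 tcp [0.637  0.2408 0.248 ] vac [0.0945 0.0007 0.0073] rotneeded [ 0.01  0.01 -0.07] F [-0.54  0.2  -1.  ] w 0.0441 q [-0.79  0.23  0.65  1.76 -0.76  0.92 -0.31]
```

View pics/s12.png

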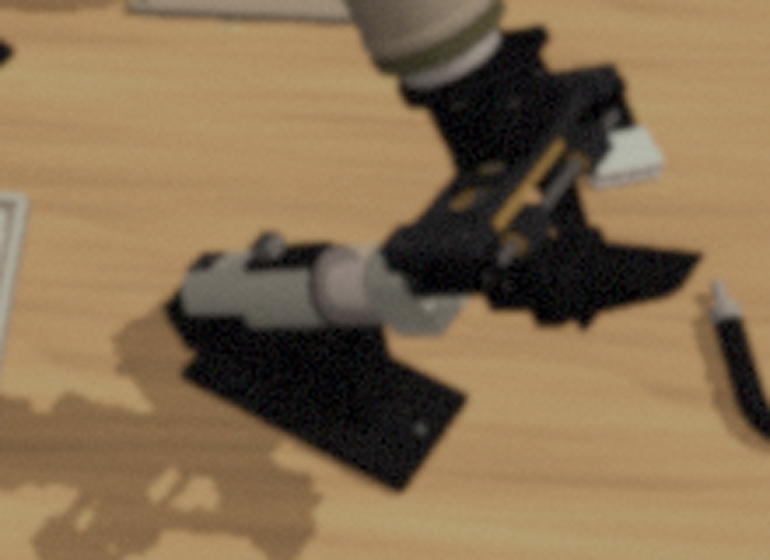

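View pics/w12.png

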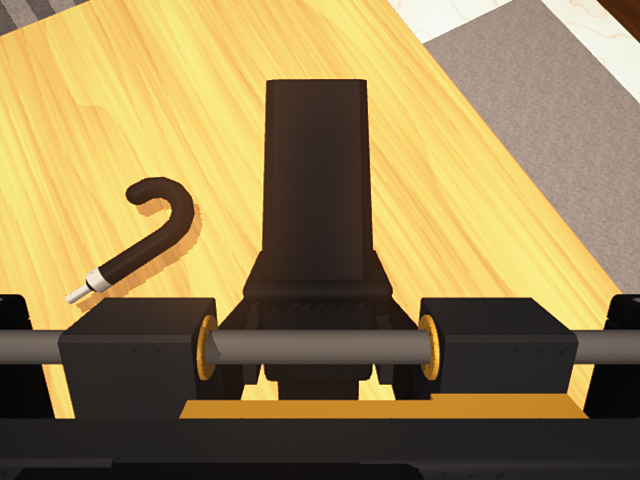

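```bash

python3 -m pendant '[{"translation":[0,0,4],"angular":[0,0,0],"hand":-1},{"translation":[0,0,4.5],"angular":[0,0,0],"hand":-1},{"translation":[0,0,4.5],"angular":[0,0,0],"hand":-1},{"translation":[0,0,4.5],"angular":[0,0,0],"hand":-1},{"translation":[0,0,0],"angular":[0,0,0],"hand":-1}]' 30
python3 - <<'E'
from h import *
s=r.read_state();rep(s)
G=np.array([[0,0,-1],[0,-1,0],[-1,0,0.]]);v=vec(s,G);print(v,v/14,(np.array([.496,-.254,.30])-s["ee_pos"])*100/14)
E
```

```text
time: 14.2
ee_pos: [0.6383, 0.2399, 0.4303]
eef_rot: [0.766, 0.443, -0.402, 0.236]
ft_force: [-0.5, 0.2, -2.3]
width: 0.0439
t 14.2 tcp [0.6383 0.2399 0.4303] vac [ 0.1963 -0.0009  0.1585] rotneeded [-0.25  0.47  0.03] F [-1.39  0.53 -1.87] w 0.0439 q [-0.84  0.14  0.7   1.47 -0.58  1.2  -0.57]
[-17.8336948   31.33093317 -58.40864871] [-1.27383534  2.2379238  -4.17204634] [-1.01677439 -3.52785981 -0.93076326]
```

```bash

python3 -m pendant '[{"translation":[-1.01,-3.53,0],"angular":[-1.27,2.24,-4.17],"hand":-1},{"translation":[-1.01,-3.53,0],"angular":[-1.27,2.24,-4.17],"hand":-1},{"translation":[-1.01,-3.53,0],"angular":[-1.27,2.24,-4.17],"hand":-1},{"translation":[-1.01,-3.53,0],"angular":[-1.27,2.24,-4.17],"hand":-1},{"translation":[-1.01,-3.53,0],"angular":[-1.27,2.24,-4.17],"hand":-1},{"translation":[-1.01,-3.53,0],"angular":[-1.27,2.24,-4.17],"hand":-1},{"translation":[-1.01,-3.53,0],"angular":[-1.27,2.24,-4.17],"hand":-1},{"translation":[-1.01,-3.53,0],"angular":[-1.27,2.24,-4.17],"hand":-1},{"translation":[-1.01,-3.53,0],"angular":[-1.27,2.24,-4.17],"hand":-1},{"translation":[-1.01,-3.53,0],"angular":[-1.27,2.24,-4.17],"hand":-1},{"translation":[-1.01,-3.53,-2],"angular":[-1.27,2.24,-4.17],"hand":-1},{"translation":[-1.01,-3.53,-3],"angular":[-1.27,2.24,-4.17],"hand":-1},{"translation":[-1.01,-3.53,-3],"angular":[-1.27,2.24,-4.17],"hand":-1},{"translation":[-1.01,-3.53,-3],"angular":[-1.27,2.24,-4.17],"hand":-1},{"translation":[0,0,0],"angular":[0,0,0],"hand":-1},{"translation":[0,0,0],"angular":[0,0,0],"hand":-1},{"translation":[0,0,0],"angular":[0,0,0],"hand":-1}]' 30
python3 - <<'E'
from h import *
s=r.read_state();rep(s)
G=np.array([[0,0,-1],[0,-1,0],[-1,0,0.]]);v=vec(s,G);print(v.round(2))
im=r.camera("wrist");cv2.imwrite("pics/w13.png",im[:,:,::-1])
im=r.camera("top");cv2.imwrite("pics/t13.png",im[:,:,::-1])
E
```

```text
time: 15.9
ee_pos: [0.4957, -0.2528, 0.3134]
eef_rot: [-0.705, -0.002, 0.709, 0.003]
ft_force: [-0.1, 0.3, -1.5]
width: 0.0435
t 15.9 tcp [ 0.4957 -0.2528  0.3134] vac [-0.2823 -0.1215  0.3403] rotneeded [ 17.68 -31.34  58.26] F [-0.64  0.23 -1.32] w 0.0435 q [-0.48  0.23  1.04  1.58 -0.2   1.46 -1.  ]
[-0.42 -0.39  0.03]
```

View pics/w13.png

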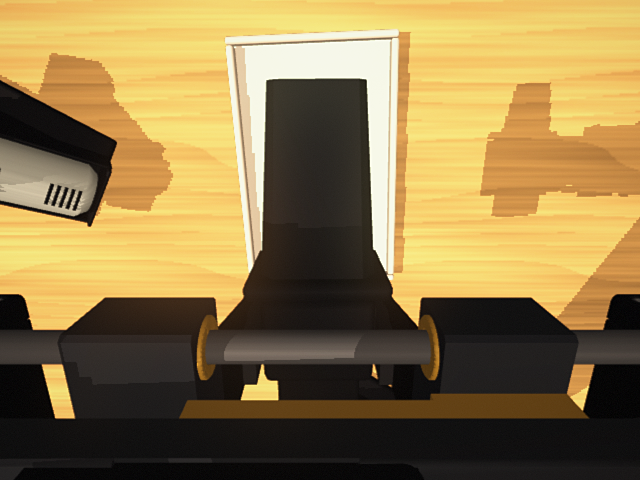

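View pics/t13.png

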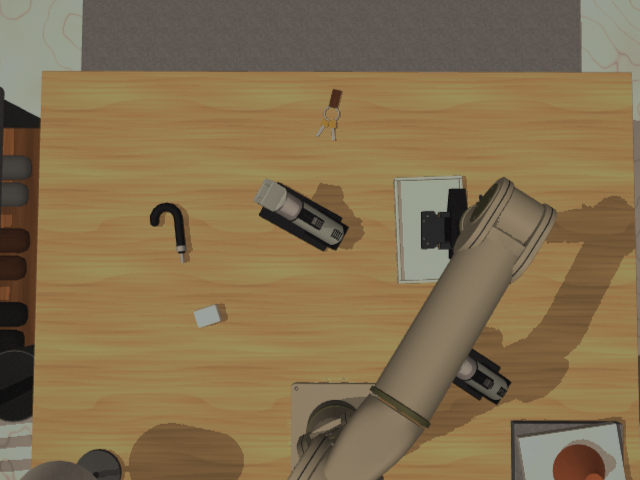

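```bash

python3 - <<'E'
from h import *
s=r.read_state();i=r.camera_info("wrist");M=i["mount"];Rt=R.from_quat(s["eef_rot"]).as_matrix()
C=s["ee_pos"]+Rt@M[:3,3]
for px in [(226,39),(398,31),(249,273),(393,270)]:
    d=Rt@M[:3,:3]@np.array([(px[0]-i["cx"])/i["fx"],(px[1]-i["cy"])/i["fy"],1]);print((C+d*(.022-C[2])/d[2]).round(3))
i=r.camera_info("top");Rm=cv2.Rodrigues(i["rvec"])[0];C=-Rm.T@i["tvec"]
for px in [(393.5,177.5),(464.5,176),(399,282.5),(468,281)]:
    d=Rm.T@np.array([(px[0]-i["cx"])/i["fx"],(px[1]-i["cy"])/i["fy"],1]);print((C+d*(.022-C[2])/d[2]).round(3))
E
```

```text
[ 0.655 -0.156  0.022]
[ 0.662 -0.333  0.022]
[ 0.395 -0.165  0.022]
[ 0.399 -0.343  0.022]
[ 0.654 -0.153  0.022]
[ 0.659 -0.34   0.022]
[ 0.377 -0.166  0.022]
[ 0.382 -0.347  0.022]
```

```bash

python3 -m pendant '[{"translation":[0,0,-4],"angular":[-0.4,-0.4,0],"hand":-1},{"translation":[0,0,-4],"angular":[0,0,0],"hand":-1},{"translation":[0,0,-4],"angular":[0,0,0],"hand":-1},{"translation":[0,0,-4],"angular":[0,0,0],"hand":-1},{"translation":[0,0,-4],"angular":[0,0,0],"hand":-1},{"translation":[0,0,-2.5],"angular":[0,0,0],"hand":-1},{"translation":[0,0,-2],"angular":[0,0,0],"hand":-1},{"translation":[0,0,-0.8],"angular":[0,0,0],"hand":-1},{"translation":[0,0,0],"angular":[0,0,0],"hand":-1},{"translation":[0,0,0],"angular":[0,0,0],"hand":-1},{"translation":[0,0,0],"angular":[0,0,0],"hand":-1}]' 30
python3 - <<'E'
from h import *
s=r.read_state();print(s["ee_pos"],s["ft_force"])
G=np.array([[0,0,-1],[0,-1,0],[-1,0,0.]]);v=vec(s,G);print(v.round(2))
im=r.camera("wrist");cv2.imwrite("pics/w14.png",im[:,:,::-1])
im=r.camera("scene");cv2.imwrite("pics/s14.png",cv2.resize(im[190:330,130:330,::-1],None,fx=4,fy=4,interpolation=cv2.INTER_CUBIC))
E
```

```text
time: 17.1
ee_pos: [0.4962, -0.2535, 0.0613]
eef_rot: [0.708, -0.001, -0.707, -0.0]
ft_force: [-0.3, -0.4, -1.0]
width: 0.0441
[ 0.49620779 -0.25351528  0.06128366] [-0.34306691 -0.37357558 -1.02764144]
[0.04 0.07 0.08]
```

View pics/w14.png

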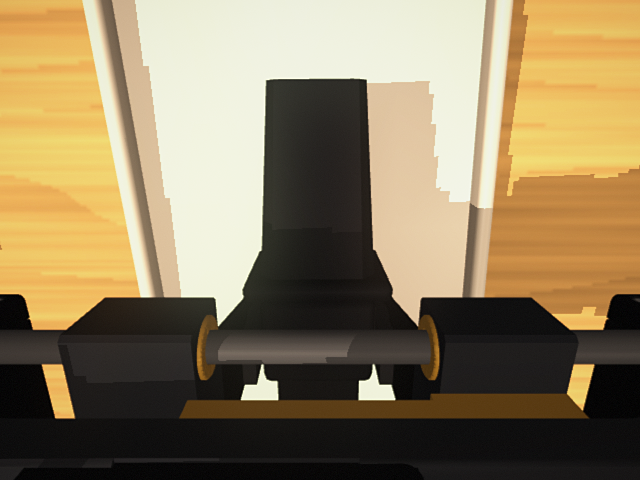

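View pics/s14.png

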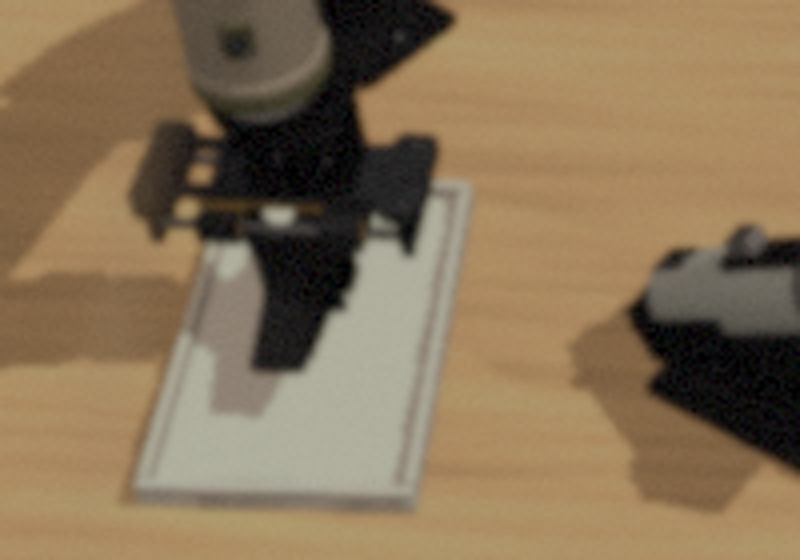

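```bash

python3 -m pendant '[{"translation":[0,0,-1],"angular":[0,0,0],"hand":-1},{"translation":[0,0,-0.6],"angular":[0,0,0],"hand":-1},{"translation":[0,0,-0.15],"angular":[0,0,0],"hand":-1},{"translation":[0,0,-0.1],"angular":[0,0,0],"hand":-1},{"translation":[0,0,0],"angular":[0,0,0],"hand":-1},{"translation":[0,0,0],"angular":[0,0,0],"hand":-1}]' 30
python3 -m pendant '[{"translation":[0,0,-0.1],"angular":[0,0,0],"hand":-1},{"translation":[0,0,-0.1],"angular":[0,0,0],"hand":-1},{"translation":[0,0,0],"angular":[0,0,0],"hand":-1}]' 30
```

```text
time: 17.8
ee_pos: [0.4954, -0.2534, 0.0416]
eef_rot: [-0.707, 0.001, 0.707, 0.001]
ft_force: [-0.1, -0.6, -1.6]
width: 0.0439
time: 18.1
ee_pos: [0.4954, -0.2533, 0.0396]
eef_rot: [-0.707, 0.001, 0.707, 0.001]
ft_force: [0.3, -0.5, 1.0]
width: 0.044
```

```bash

python3 -m pendant '[{"translation":[0,0,-0.1],"angular":[0,0,0],"hand":-1},{"translation":[0,0,0],"angular":[0,0,0],"hand":-1},{"translation":[0,0,0],"angular":[0,0,0],"hand":-1}]' 30
python3 -m pendant '[{"translation":[0,0,-0.05],"angular":[0,0,0],"hand":-1},{"translation":[0,0,0],"angular":[0,0,0],"hand":-1},{"translation":[0,0,0],"angular":[0,0,0],"hand":-1}]' 30
python3 - <<'E'
from h import *
im=r.camera("scene");cv2.imwrite("pics/s15.png",cv2.resize(im[210:310,150:290,::-1],None,fx=5.5,fy=5.5,interpolation=cv2.INTER_CUBIC))
E
```

```text
time: 18.4
ee_pos: [0.4953, -0.2533, 0.0393]
eef_rot: [-0.707, 0.0, 0.707, 0.001]
ft_force: [-4.6, 3.9, 12.2]
width: 0.0437
time: 18.7
ee_pos: [0.4953, -0.2533, 0.0392]
eef_rot: [-0.707, 0.0, 0.707, 0.001]
ft_force: [-7.7, 3.7, 18.5]
width: 0.0438
```

View pics/s15.png

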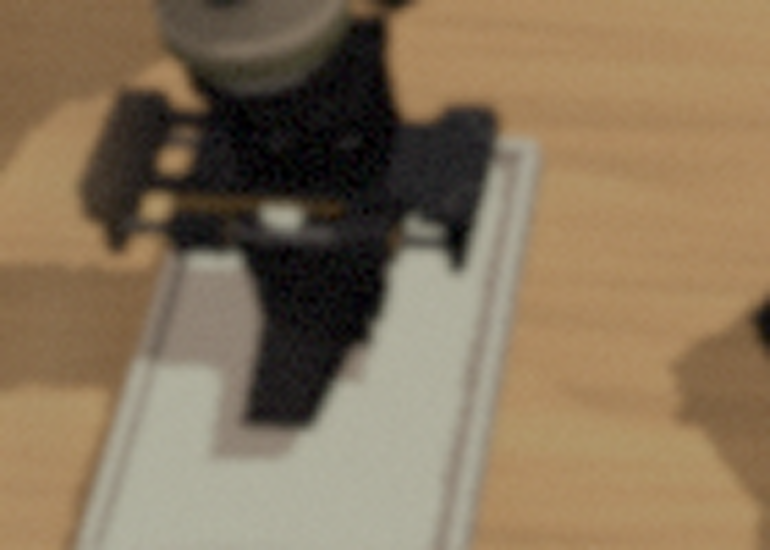

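```bash

python3 -m pendant '[{"translation":[0,0,0.12],"angular":[0,0,0],"hand":-1},{"translation":[0,0,0],"angular":[0,0,0],"hand":-1},{"translation":[0,0,0],"angular":[0,0,0],"hand":-1}]' 15
python3 -m pendant '[{"translation":[0,0,0],"angular":[0,0,0],"hand":0.05},{"translation":[0,0,0],"angular":[0,0,0],"hand":0.1},{"translation":[0,0,0],"angular":[0,0,0],"hand":0.15},{"translation":[0,0,0],"angular":[0,0,0],"hand":0.2},{"translation":[0,0,0],"angular":[0,0,0],"hand":0.25},{"translation":[0,0,0],"angular":[0,0,0],"hand":0.35},{"translation":[0,0,0],"angular":[0,0,0],"hand":0.45},{"translation":[0,0,0],"angular":[0,0,0],"hand":0.6},{"translation":[0,0,0],"angular":[0,0,0],"hand":0.7},{"translation":[0,0,0],"angular":[0,0,0],"hand":0.7}]' 15
python3 - <<'E'
from h import *
im=r.camera("wrist");cv2.imwrite("pics/w16.png",im[:,:,::-1])
E
```

```text
time: 19.05
ee_pos: [0.4954, -0.2534, 0.0393]
eef_rot: [-0.707, 0.001, 0.707, 0.001]
ft_force: [-1.2, 1.1, 2.3]
width: 0.0438
time: 20.05
ee_pos: [0.4953, -0.2533, 0.0392]
eef_rot: [-0.707, 0.001, 0.707, 0.001]
ft_force: [-0.1, 0.0, 0.4]
width: 0.0724
```

View pics/w16.png

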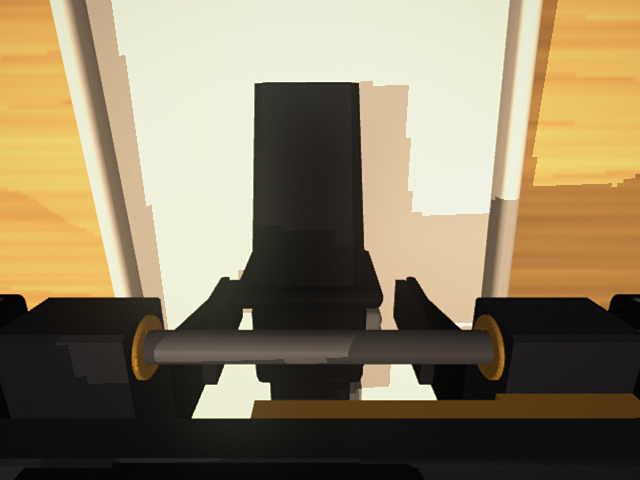

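Released cleanly, with the nozzle lying on the tray floor and the fingers clear at both sides. I'll open fully, rise and check.

```bash

python3 -m pendant '[{"translation":[0,0,0],"angular":[0,0,0],"hand":1},{"translation":[0,0,0],"angular":[0,0,0],"hand":1},{"translation":[0,0,1],"angular":[0,0,0],"hand":1},{"translation":[0,0,2],"angular":[0,0,0],"hand":1},{"translation":[0,0,4],"angular":[0,0,0],"hand":1},{"translation":[0,0,4],"angular":[0,0,0],"hand":1},{"translation":[0,0,4],"angular":[0,0,0],"hand":1},{"translation":[-1,-2,4],"angular":[0,0,0],"hand":1},{"translation":[-3,-3,4],"angular":[0,0,0],"hand":1},{"translation":[-4,-2,4],"angular":[0,0,0],"hand":1},{"translation":[-4,0,2],"angular":[0,0,0],"hand":1},{"translation":[0,0,0],"angular":[0,0,0],"hand":1},{"translation":[0,0,0],"angular":[0,0,0],"hand":1}]' 15
python3 - <<'E'
from h import *
im=r.camera("wrist");cv2.imwrite("pics/w17.png",im[:,:,::-1])
im=r.camera("top");cv2.imwrite("pics/t17.png",im[:,:,::-1])
cv2.imwrite("pics/t17z.png",cv2.resize(im[140:290,200:360,::-1],None,fx=5,fy=5,interpolation=cv2.INTER_CUBIC))
im=r.camera("scene");cv2.imwrite("pics/s17.png",im[:,:,::-1])
E
```

```text
time: 21.4
ee_pos: [0.3917, -0.3154, 0.3158]
eef_rot: [0.708, 0.0, -0.706, -0.002]
ft_force: [1.2, 0.2, -0.2]
width: 0.087
```

View pics/w17.png

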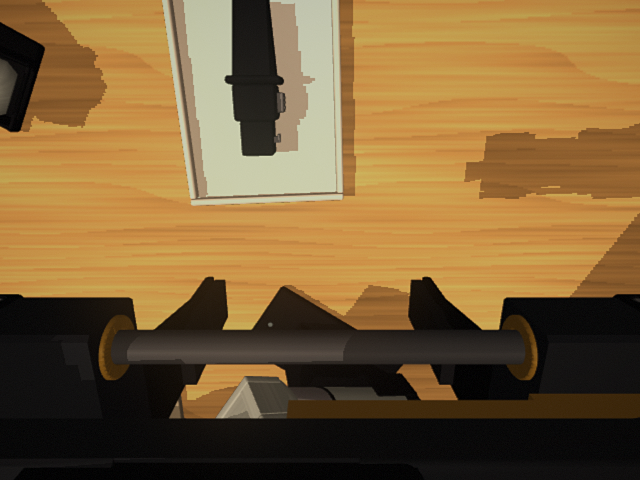

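View pics/t17.png

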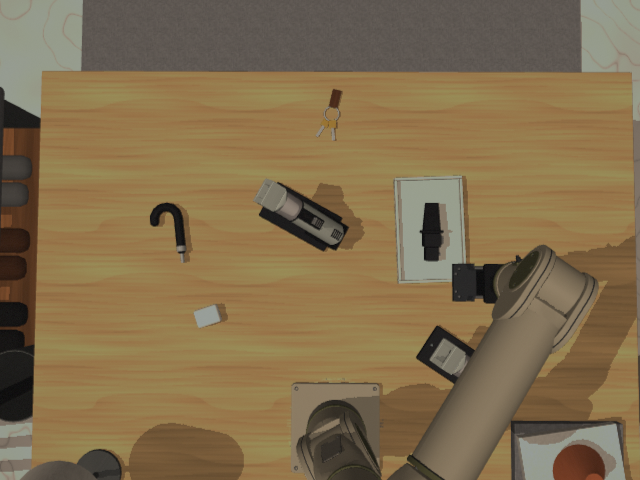

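View pics/t17z.png

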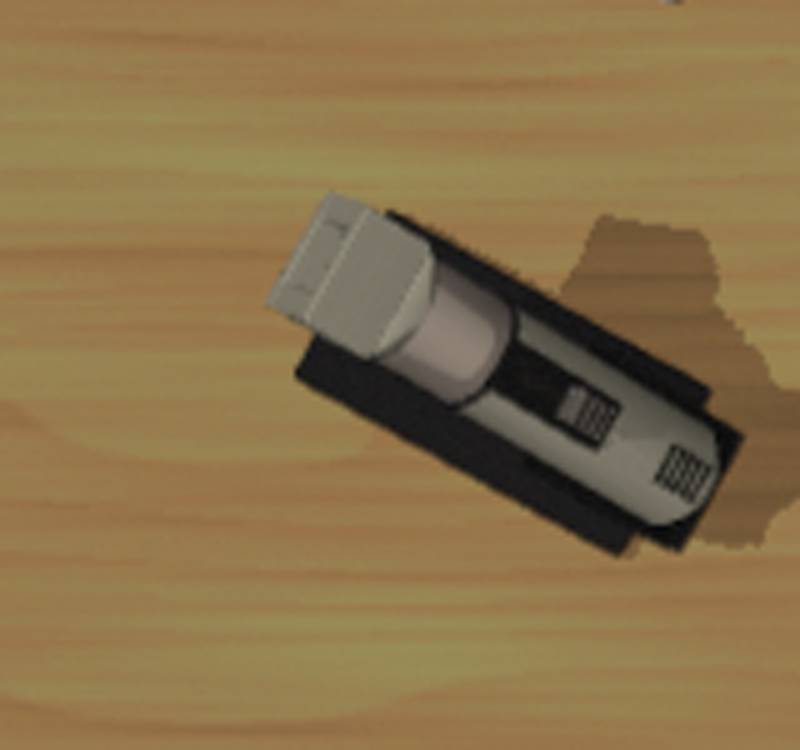

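View pics/s17.png

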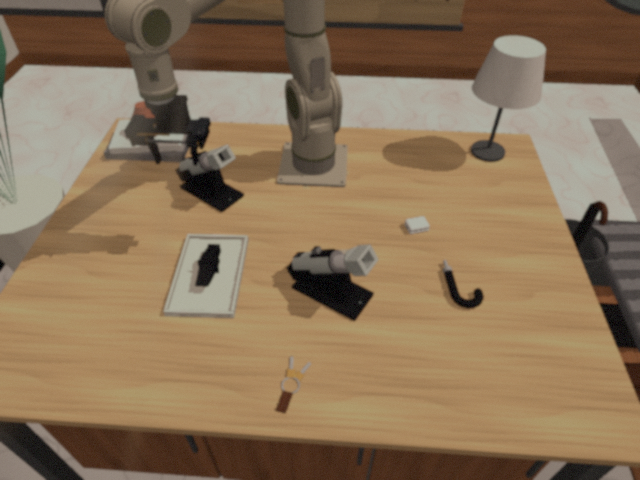

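```bash
python3 -c "
from bench import r
print(r.close_job())"
```

```text
the job is handed in; nothing more can be done
None
```

The job is done and handed in at about 21.5 s of robot time. The interface reported no verdict.

- **Switch:** I slid it back until it met its stop, where the force rose from 2.5 to 19 N. The last top picture shows the slide at the tail end of its slot.
- **Nozzle off:**
  - The first push home stuck at about 15 N, because the grip sat off-centre with the button still out.
  - After I moved the hand sideways about 2 mm, the nozzle went home and the button went in. The gripper then read 43.6 mm, against 44 mm for a flush button.
  - It then came straight out, with less than 1 N of pull on the vacuum at each reading.
- **Vacuum:** In the last top picture it is where it started, seated in its dock.
- **Nozzle laid down:**
  - While lowering, the contact force reached about 18 N. I backed off to about 2 N before opening the fingers.
  - The last pictures show the nozzle lying wholly inside the rim.
- **Surroundings:** The tray and bystanders show no visible movement, and the gripper is clear of everything with near-zero wrist force.
- **Measurements that disagreed:** The camera estimates of the vacuum's position differed by about 3 mm in the close wrist views. I allowed for that by moving 2 mm forward and 2 mm down before gripping.

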